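# Test the bedside power block and hold its outlet cover at the mark

## Task

Test the white power block on the bedside table: press its yellow test button so that the lever drops, then lift the lever back fully up. Then pull the spring-loaded outlet cover by its blue handle towards the block's front until its white line is level with the red pointer, and finish still holding it there. Do not shift the red pointer, and leave everything else on the table where it is.

Things in the scene. Friction and masses are not known exactly. Their poses are not given: they have to be found in the camera images.
- power_block: White bedside power block fixed to the glass table, 150 mm (its x) x 290 mm (its y) x 55 mm high. Origin: centre of its underside; +x points to its rear, away from the robot, +y to its left end (seen from the robot), z up. Its flat top (55 mm up) carries, from +y to -y: the trip lever, the yellow test button, the sliding black outlet cover. It turns up to 0.35 rad.
- button_top (a point): Centre of the top face of the yellow round test button (26 mm across) in a black collar (34 mm across, 4 mm high); at rest the top is 12 mm above the block's top. Pressed straight down, spring return.
- test_button (a joint): Travel of the test button: 0 out, 0.006 m fully in (about 5 N). Pressing it more than about 3.5 mm kicks the upright lever forward past vertical and it drops by its own weight in under a second.
- lever_bar (a point): Centre of the red round cross bar at the lever's end (14 mm diameter, 22 mm long along the block's y; can be pinched on its two end faces and turns freely there). It is 45 mm from the hinge axis. Hinge: parallel to the block's y, at block x = -0.040, y = 0.105, z = 0.061 m. Lever up: bar at block x = -0.027, z = 0.104. Lever dropped: bar at block x = -0.080, z = 0.081, overhanging the front edge.
- lever (a joint): Angle of the trip lever: 0 fully up (leaning 0.3 rad back from vertical to the block's +x, against its stop, where it rests by its weight); grows as it falls forward to the block's -x; 1.4 rad is dropped. It stays down until lifted; within 0.3 rad of 0 it falls to its up stop by itself.
- cover_handle (a point): Centre of the blue upright handle block on the outlet cover: 16 mm (block x) x 24 mm (block y) x 34 mm high, its foot 17 mm below this point on the black cover plate (75 x 60 mm), whose top lies 6 mm above the block's top. A white line runs across the cover, along the block's y, through the handle's centre. Two guide rails 6 mm high run 33 mm either side.
- cover (a joint): How far the cover is pulled towards the block's front (its -x): 0 shut, stop at 0.062 m. A spring pulls it shut: 3.6 N at 0, plus 120 N/m.
- marker_tip (a point): Tip of the red pointer on the block's top beside the cover, 34 mm towards the block's +y from the handle's centre line and 8 mm above the block's top (highest part of the pointer: 9 mm above the block's top). The cover is at the mark when its white line (and so the handle's centre) stands at the same block x as this point. Set anywhere from 25 to 48 mm in front of the shut position.
- glasses_rack: Clear acrylic rack with two pairs of glasses, 110 x 170 x 60 mm. Origin: centre of its underside, z up. Bystander, loose: leave in place.
- thermometer_case: Silver aluminium thermometer case, 28 x 135 x 18 mm. Origin: centre of its underside, z up. Bystander, loose: leave in place.
- comb: Purple plastic comb, 36 x 150 x 6 mm. Origin: centre of its underside, z up. Bystander, loose: leave in place.
- ring_dish: White ceramic ring dish, 90 mm across, 22 mm high. Origin: centre of its underside, z up. Bystander, loose: leave in place.
- vitamin_jar: Closed blue vitamin jar with white lid, 60 mm across, 95 mm high. Origin: centre of its underside, z up. Bystander, loose: leave in place.
- clock: Black bedside clock, 45 x 130 x 65 mm. Origin: centre of its underside, z up. Bystander, loose: leave in place.
- book: Blue book lying flat, 210 x 145 x 28 mm. Origin: centre of its underside, z up. Bystander, loose: leave in place.

How it is judged:
On the way, in this order (a step that is already met when the one before it is completed fails the run):
1. the test button is pressed in while the lever is up (value of joint test_button above 0.002 m and value of joint lever below 0.7 rad).
2. the lever has dropped (value of joint lever above 1.2 rad), for 0.1 s.
3. the lever is lifted back up, with the cover still shut (value of joint lever below 0.12 rad and value of joint cover below 0.01 m), for 0.2 s.
4. the cover is held at the mark by the gripper (x of cover_handle in the frame of marker_tip between -0.004 and 0.004 m and contact force between the fingers and cover above 2 N), for 0.5 s.
At the end, for the whole second after the job is handed in: The cover's white line is within 4 mm of the red pointer along the slide, standing still and held by the gripper (more than 2 N of contact); the lever is up (within 0.12 rad of its stop) and the test button is out (all of step 4 and value of joint lever below 0.12 rad and value of joint test_button below 0.001 m and velocity of joint cover between -0.01 and 0.01 m/s); the arm keeps its last pose, push and grip.
It fails at once if the red pointer is shifted by more than 4 mm (distance of marker_tip from where it was at the start of the episode above 0.004 m).
It fails at once if another thing on the table is moved by more than 20 mm (distance of any of glasses_rack, thermometer_case, comb, ring_dish, vitamin_jar, clock, book from where it was at the start of the episode above 0.02 m).
It also fails if it takes over 58 s, if anything falls off the work surface, if the arm or the gripper's body presses on something with over 40 N, if the wrist force passes 120 N, or if a joint passes its speed limit or range.

## Robot

A 7-joint arm with a two-finger parallel gripper is mounted at the origin on the work surface. World frame = base frame: x ahead of the robot, y to its left, z up, the work surface at z = 0. Lengths are in m, angles in rad, forces in N, time in s.
With the tool pointing down it reaches from about 0.4 to 0.85 m from the base axis. Payload 10.4 kg.
Tool frame: the origin (TCP) lies midway between the tips of the shut fingers; the grasp point (between the pads) lies 19 mm behind it; z points along the fingers, y is the direction in which the jaws open and shut (so a half turn about z gives the same grasp; the last joint's range is limited). The gripper opens to 87 mm and grips with 3 to 60 N. Pads are 19 mm wide; open, the fingers measure 117 mm over their backs; the gripper's body (75 mm by 190 mm) begins 51 mm behind the grasp point.
Start: joints at [1.24, 0.332, -0.065, 1.46, 0.022, 1.35, -0.088], TCP at [0.189, -0.596, 0.187] pointing down, gripper open.
Joint ranges: [-2.6, 2.6], [-0.5, 2.12], [-1.47, 1.34], [0.16, 2.42], [-1.27, 4.41], [0.06, 2.06], [-2.6, 2.6]. Speed limits (rad/s): [2.22, 2.22, 2.79, 2.79, 3.14, 3.14, 3.14].

## Interface

Orientations are given as a unit quaternion [x, y, z, w].
In Python, from bench import r gives the robot as it stands.
- The arm moves only by the tool step_arm, never from a script. Its argument "increments" is a list of rows, each a list of 2 entries, a list of its own where there are three numbers: the shift along the tool's x, y, z in m, then the turn, a rotation vector about the tool's x, y, z in rad. A call has 1 to 5 rows; each row is the pose to reach, as a shift and turn from the pose measured when the call began, along the tool's axes at that moment; what a row does not reach only later rows make up. A row lasts 1/10 s, in which the tool goes at most 50 mm and 8.59 degrees, less where a joint would pass 70% of its speed; a pose out of reach is approached as far as the arm can. A call with a gripper value outside its range is refused whole. "hand" is the closure, from -1 (fully open) to 1 (shut), so that 0 is half open, set as the call begins (left out, the last holds). The fingers move at their own pace and stop on an object; "grip_force" is the grip in N (left out, the last holds). Time passes only in rows, so rows that repeat a pose let the fingers close. It gives the time, the measured TCP pose, the force and the opening at its end, in the units of the state.
- r.read_state(): the state, without advancing time (a new reading comes with each control period).
- r.camera(name): name is "scene" or "side" or "wrist"; returns a dict with "pixels" (480x640x3 uint8, blue, green, red), "camera_matrix" (3x3 intrinsics, pixels), "k1" (the pictures are not rectified: a ray, as slopes to the right and down, at radius r is drawn at 1 + k1 r^2 times it, then the intrinsics apply), "extrinsics" (4x4, takes a point from camera to world coordinates). Camera axes: x right, y up, looking along -z (the intrinsics and any distortion apply to the point x, -y, -z); pixel columns grow to the right and rows downward; lengths in m; the calibration is good to about 2 mm. A picture is of the moment at which its call begins. There is no depth.
- r.close_job(): hands the job in, once; it reports no verdict.
The state is a dict: "time": time; "joint_positions": joint angles; "joint_vel": joint speeds; "joint_torque": joint torques, N m; "ee_pos": TCP position; "eef_rot": TCP orientation; "ft_force": force on the tool from outside, world axes, zero at the start; "torque": the same for the moment, N m; "width": finger opening in m.
Only numpy, scipy, OpenCV 4.12 (cv2) and the standard library are available. Lean on these libraries where they do the work, as an engineer would, in place of code of your own. Each camera call takes 0.05 s, during which the arm holds its last target.

## Working session

There is one attempt and no reset: what is moved stays moved. The work goes in short steps, Python scripts to look and compute and a tool call to move; the robot and the scene stay as the last step left them, time stands still between calls to the robot, and variables do not carry over. Pictures are saved under pics/ and viewed, and the job is handed in when it is done.

Besides the shell and the picture viewer there is one more tool, called after "Request:" as name(argument=value, ...) on one line, values as JSON. step_arm: Moves the arm, as the interface text tells. Its arguments: {"type":"object","properties":{"increments":{"type":"array"},"hand":{"type":"number"},"grip_force":{"type":"number"}},"required":["increments"]}

```bash
mkdir -p pics; ls; python3 - <<'E'
from bench import r
import cv2,json
s=r.read_state(); print(s)
for n in ("scene","side","wrist"):
    c=r.camera(n); cv2.imwrite(f"pics/{n}0.png",c["pixels"]); print(n,c["camera_matrix"],c["k1"],c["extrinsics"])
E
```

```text
pics
{'time': 0.0, 'joint_positions': array([ 1.24039928,  0.33285691, -0.06466612,  1.46094355,  0.02156859,
        1.34987247, -0.0884946 ]), 'joint_vel': array([ 0.00038884, -0.00013917,  0.00213601,  0.00165383, -0.00130294,
        0.00105379,  0.00035853]), 'joint_torque': array([ 3.03661345e-04, -6.23259902e+01,  2.48972053e-02, -3.89903498e+01,
       -6.13070838e-02,  3.96666618e-02,  1.17115678e-04]), 'ee_pos': array([ 0.18920446, -0.59522372,  0.18646214]), 'eef_rot': array([ 9.88181698e-01,  1.53285521e-01, -1.28067536e-04, -6.81318829e-04]), 'ft_force': array([ 1.0188889 , -0.71268106, -0.16276504]), 'torque': array([-0.00129808, -0.00832575, -0.0674141 ]), 'width': 0.08718669985271743}
scene [[451.05930068   0.         317.63432692]
 [  0.         451.05930068 243.14076837]
 [  0.           0.           1.        ]] -0.05466840472687086 [[-0.7380449  -0.42707316  0.52239664  1.12838561]
 [ 0.67474261 -0.4631288   0.57466001  0.57931804]
 [-0.00348494  0.77660816  0.62997431  0.73020551]
 [ 0.          0.          0.          1.        ]]
side [[451.51337723   0.         324.26862451]
 [  0.         451.51337723 240.02905069]
 [  0.           0.           1.        ]] -0.07155808540441116 [[ 0.99966134  0.00326777 -0.02581723  0.54598102]
 [-0.0207086   0.70069253 -0.71316276 -0.80843312]
 [ 0.01575949  0.71345588  0.70052291  0.92474579]
 [ 0.          0.          0.          1.        ]]
wrist [[391.24273352   0.         313.23134566]
 [  0.         391.24273352 237.86848765]
 [  0.           0.           1.        ]] -0.0876907003448013 [[ 3.02555822e-01  9.25184832e-01  2.29113510e-01  2.51355700e-01]
 [-9.53131329e-01  2.93886776e-01  7.19112801e-02 -5.74584345e-01]
 [-8.02204985e-04 -2.40132440e-01  9.70739804e-01  3.83209681e-01]
 [ 0.00000000e+00  0.00000000e+00  0.00000000e+00  1.00000000e+00]]
```

View pics/scene0.png

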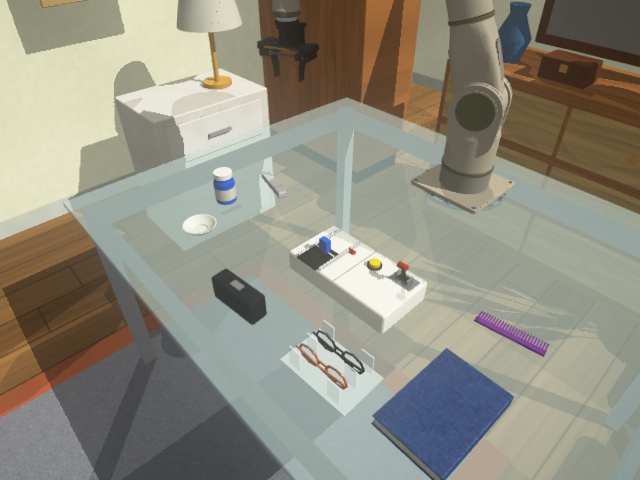

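View pics/side0.png

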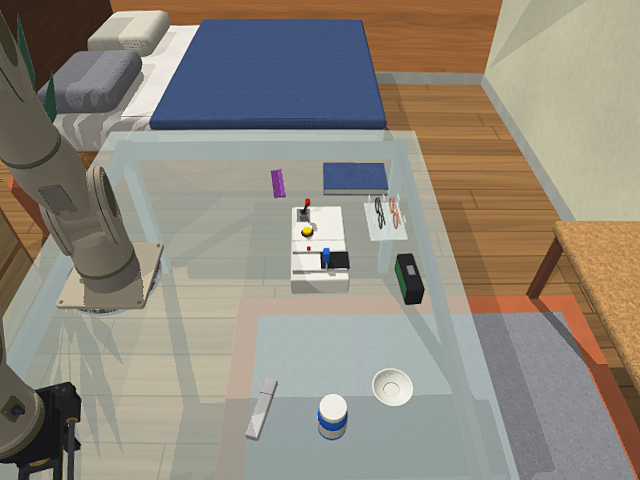

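View pics/wrist0.png

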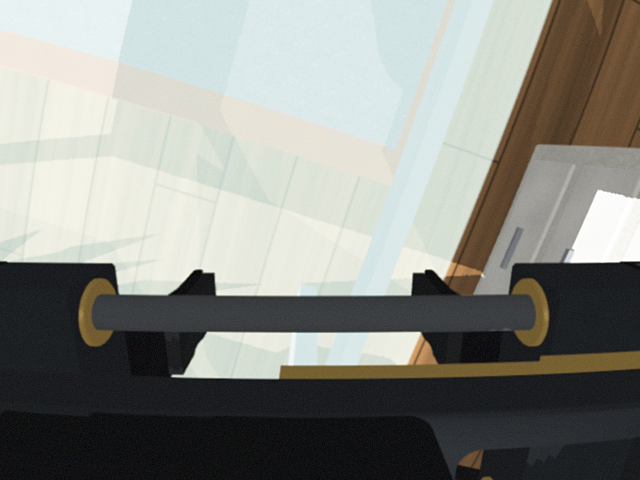

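The scene picture shows the block near (358,278), with the handle at (325,243), the button at (375,264) and the lever bar at (403,266). The side picture shows the block near (320,250). The wrist camera sees only floor. Next I'll enlarge the block.

```bash
python3 - <<'E'
import cv2
a=cv2.imread("pics/scene0.png")[220:340,280:440]; b=cv2.imread("pics/side0.png")[190:300,270:370]
cv2.imwrite("pics/scene0c.png",cv2.resize(a,None,fx=5,fy=5,interpolation=cv2.INTER_CUBIC))
cv2.imwrite("pics/side0c.png",cv2.resize(b,None,fx=5,fy=5,interpolation=cv2.INTER_CUBIC))
E
```

```text
(no output)
```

View pics/scene0c.png

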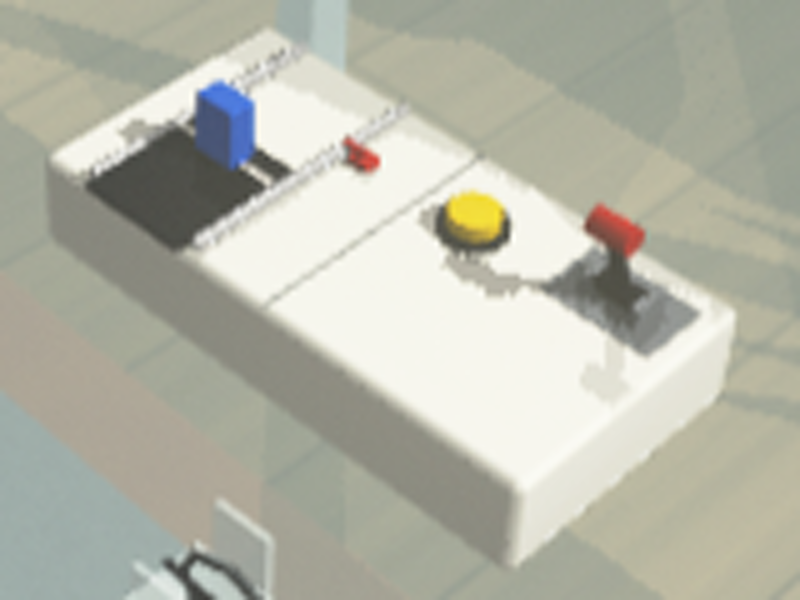

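View pics/side0c.png

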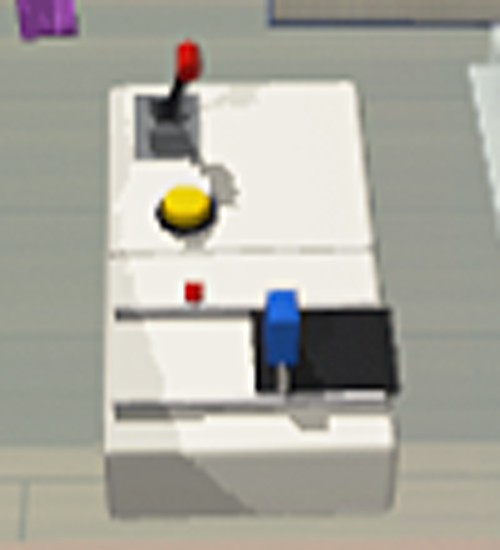

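```bash
cat > h.py <<'E'
import numpy as np,cv2,json,pickle
from scipy.optimize import least_squares
def proj(c,P):
    P=np.atleast_2d(P);E=c["extrinsics"];q=(P-E[:3,3])@E[:3,:3]
    q=q*[1,-1,-1]; s=q[:,:2]/q[:,2:]; s=s*(1+c["k1"]*(s**2).sum(1,keepdims=True))
    K=c["camera_matrix"];return s*[K[0,0],K[1,1]]+K[:2,2]
def tri(obs):
    f=lambda p:np.concatenate([proj(c,p)[0]-u for c,u in obs])
    s=least_squares(f,[.6,0,.06]);return s.x,s.fun
def onz(c,u,z):
    s=least_squares(lambda p:proj(c,[p[0],p[1],z])[0]-u,[.6,0]);return np.r_[s.x,z]
def blk(p,B):
    a=p[2];return np.array([p[0],p[1],0])+np.atleast_2d(B)@np.array([[np.cos(a),np.sin(a),0],[-np.sin(a),np.cos(a),0],[0,0,1]])
def toblk(p,W):
    a=p[2];return (np.atleast_2d(W)-[p[0],p[1],0])@np.array([[np.cos(a),-np.sin(a),0],[np.sin(a),np.cos(a),0],[0,0,1]])
E
python3 - <<'E'
from h import *
from bench import r
C={n:{k:v for k,v in r.camera(n).items() if k!="pixels"} for n in("scene","side")}
pickle.dump(C,open("cams.pkl","wb"))
S=lambda x,y:np.array([280+(x+.5)/5-.5,220+(y+.5)/5-.5]); D=lambda x,y:np.array([270+(x+.5)/5-.5,190+(y+.5)/5-.5])
sc,sd=C["scene"],C["side"]
B=np.array([[.075,.145,.055],[-.075,.145,.055],[-.075,-.145,.055],[.075,-.145,.055]])
us=np.array([S(515,487),S(735,315),S(270,30),S(50,160)]); ud=np.array([D(355,82),D(112,85),D(105,450),D(393,447)])
f=lambda p:np.concatenate([(proj(sc,blk(p,B))-us).ravel(),(proj(sd,blk(p,B))-ud).ravel()])
s=least_squares(f,[.55,0,0],loss="soft_l1");print("block",s.x.round(4),s.fun.round(2))
p=s.x;np.save("blk.npy",p)
for n,a,b in [("bar",S(615,230),D(188,62)),("button",S(475,212),D(187,203)),("handletop",S(225,95),D(283,297)),("tip",S(352,153),D(194,297))]:
    X,e=tri([(sc,a),(sd,b)]);print(n,X.round(4),"blk",toblk(p,X)[0].round(4),"res",e.round(2))
E
```

```text
block [0.5606 0.0793 0.0134] [ 0.23  1.76  1.63 -0.34 -0.26 -1.78 -1.95 -1.38  1.26 -0.8  -0.41 -0.89
 -1.02  0.5   0.75  0.17]
bar [0.5301 0.1825 0.104 ] blk [-0.0292  0.1036  0.104 ] res [-0.25  0.16 -0.32 -0.25]
button [0.5294 0.1075 0.0648] blk [-0.0309  0.0286  0.0648] res [-0.35  0.2  -0.4  -0.3 ]
handletop [0.5809 0.0008 0.0974] blk [ 0.0192 -0.0788  0.0974] res [ 0.07 -0.04  0.08  0.05]
tip [0.5348 0.0378 0.0599] blk [-0.0264 -0.0412  0.0599] res [ 0.06 -0.03  0.06  0.04]
```

Triangulation agrees with the data: the bar comes out at z 0.104 and the button at 0.065 (0.067 expected). The block is at (0.561, 0.079) with yaw about 0.013. I'll approach above the button with the jaws along the block's y.

```bash
cat >> h.py <<'E'
from scipy.spatial.transform import Rotation as R
def go(s,pos,yaw):
    Rc=R.from_quat(s["eef_rot"]);Rt=R.from_euler("z",yaw)*R.from_quat([1,0,0,0])
    return Rc.inv().apply(np.array(pos)-s["ee_pos"]).round(4),(Rc.inv()*Rt).as_rotvec().round(4)
E
python3 - <<'E'
from h import *
from bench import r
p=np.load("blk.npy");s=r.read_state()
print(go(s,[.5294,.1075,.187],.0134))
E
```

```text
(array([ 5.371e-01, -5.669e-01,  2.000e-04]), array([-6.000e-04,  1.000e-04,  2.944e-01]))
```

Request:
step_arm(increments=[[[0.026, -0.028, 0], [0, 0, 0.03]], [[0.054, -0.057, 0], [0, 0, 0.06]], [[0.082, -0.087, 0], [0, 0, 0.09]], [[0.112, -0.118, 0], [0, 0, 0.12]], [[0.14, -0.148, 0], [0, 0, 0.15]]], hand=1, grip_force=30)

```text
time: 0.75
ee_pos: [0.2785, -0.4102, 0.187]
eef_rot: [0.997, 0.078, -0.0, -0.0]
ft_force: [0.7, 0.3, 0.5]
width: 0.0548
```

```bash
python3 - <<'E'
from h import *
from bench import r
s=r.read_state();print(s["time"],s["ee_pos"],s["width"],s["joint_positions"].round(2))
print(go(s,[.5294,.1075,.187],.0134))
E
```

```text
0.75 [ 0.27853063 -0.41024606  0.18698408] 0.05480128986980808 [ 1.06  0.06 -0.18  1.79  0.01  1.3  -0.54]
(array([ 3.287e-01, -4.722e-01,  1.000e-04]), array([-4.000e-04,  1.000e-04,  1.434e-01]))
```

Request:
step_arm(increments=[[[0.025, -0.036, 0], [0, 0, 0.03]], [[0.05, -0.072, 0], [0, 0, 0.06]], [[0.075, -0.108, 0], [0, 0, 0.09]], [[0.1, -0.144, 0], [0, 0, 0.12]], [[0.125, -0.18, 0], [0, 0, 0.143]]])

```text
time: 1.25
ee_pos: [0.3743, -0.2112, 0.1872]
eef_rot: [1.0, 0.006, 0.0, 0.0]
ft_force: [0.6, -0.8, 0.2]
width: 0.0148
```

```bash
python3 - <<'E'
from h import *
from bench import r
s=r.read_state();print(s["time"],s["ee_pos"],s["width"],s["joint_positions"].round(2))
print(go(s,[.5294,.1075,.187],.0134))
E
```

```text
1.25 [ 0.37427895 -0.21124616  0.18718773] 0.014834226891923317 [ 0.85 -0.08 -0.41  1.92 -0.04  1.3  -1.11]
(array([ 1.591e-01, -3.168e-01,  1.000e-04]), array([ 0.0002, -0.0001, -0.0009]))
```

Request:
step_arm(increments=[[[0.02, -0.04, 0], [0, 0, 0]], [[0.04, -0.08, 0], [0, 0, 0]], [[0.06, -0.12, 0], [0, 0, 0]], [[0.08, -0.16, 0], [0, 0, 0]], [[0.1, -0.2, 0], [0, 0, 0]]])

```text
time: 1.75
ee_pos: [0.4723, -0.0084, 0.1874]
eef_rot: [1.0, 0.006, 0.0, 0.0]
ft_force: [0.5, -0.3, 0.0]
width: 0.0007
```

```bash
python3 - <<'E'
from h import *
from bench import r
s=r.read_state();print(s["time"],s["ee_pos"],s["width"],s["joint_positions"].round(2))
print(go(s,[.5294,.1075,.187],.0134))
E
```

```text
1.75 [ 0.47225054 -0.00838355  0.18740761] 0.0007408086668219837 [ 0.61  0.03 -0.69  1.82  0.02  1.3  -1.65]
(array([ 0.0585, -0.1152,  0.0004]), array([ 0.0007, -0.0008, -0.0013]))
```

Request:
step_arm(increments=[[[0.02, -0.04, 0], [0, 0, 0]], [[0.04, -0.08, 0], [0, 0, 0]], [[0.0585, -0.115, 0], [0, 0, 0]], [[0.0585, -0.115, 0], [0, 0, 0]]])

```text
time: 2.15
ee_pos: [0.5298, 0.1132, 0.1871]
eef_rot: [1.0, 0.009, 0.0, -0.001]
ft_force: [0.4, -0.8, 0.3]
width: 0.0005
```

```bash
python3 - <<'E'
from h import *
from bench import r
s=r.read_state();print(s["time"],s["ee_pos"],s["width"],s["joint_positions"].round(2))
print(go(s,[.5294,.1075,.08],.0134))
for n in ("scene","side","wrist"):
    c=r.camera(n); i=c["pixels"]
    if n=="scene": i=cv2.resize(i[200:340,270:450],None,fx=4,fy=4,interpolation=2)
    if n=="side": i=cv2.resize(i[160:300,240:400],None,fx=4,fy=4,interpolation=2)
    cv2.imwrite(f"pics/{n}1.png",i)
c.pop("pixels");pickle.dump(c,open("w1.pkl","wb"))
E
```

```text
2.15 [0.52982498 0.11318962 0.18714713] 0.0004677903533233776 [ 0.4   0.23 -0.8   1.65  0.17  1.33 -1.97]
(array([-0.0006,  0.006 ,  0.1071]), array([-0.0028, -0.0006,  0.0055]))
```

View pics/wrist1.png

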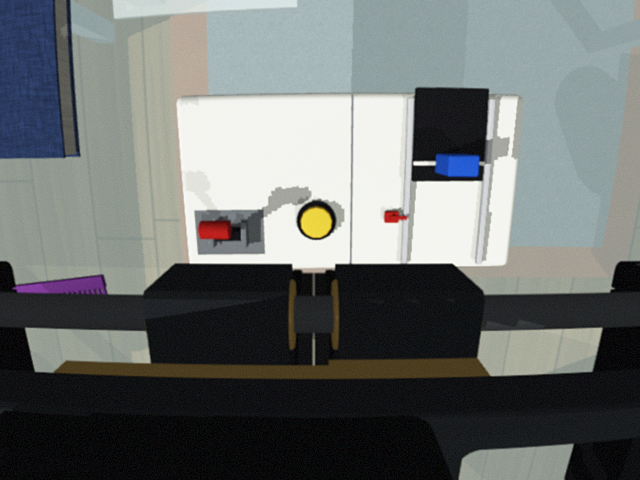

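View pics/scene1.png

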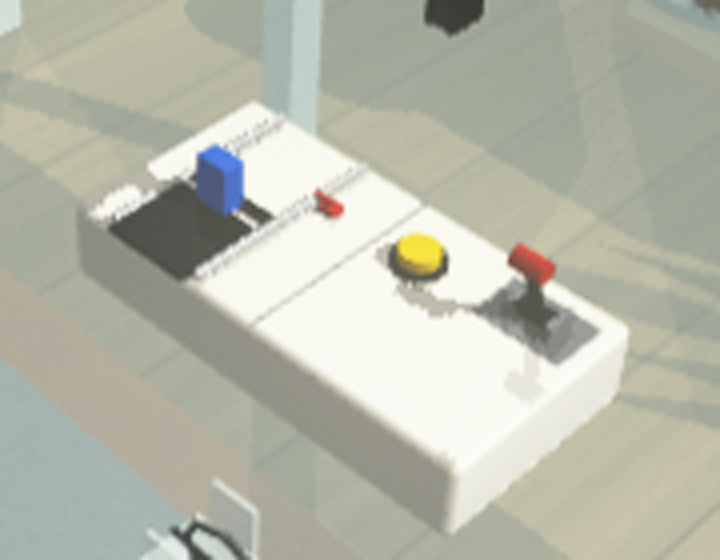

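View pics/side1.png

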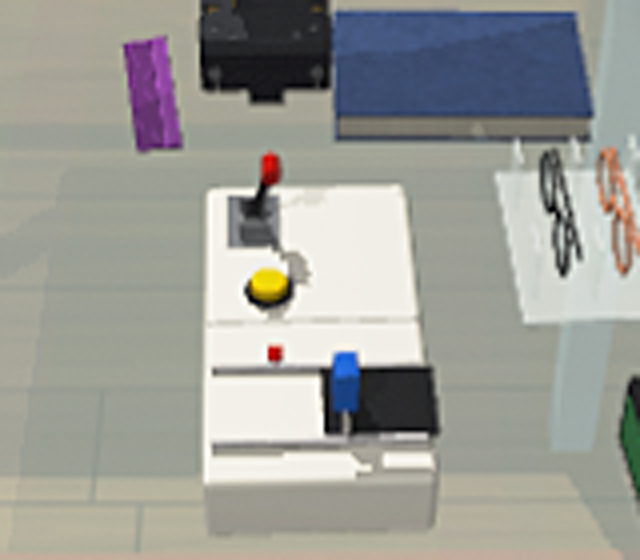

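The wrist picture shows the block from above: button centre (317,222), lever bar (214,231), pointer (385–408,217), white line at row 163. I'll cross-check these against the first fit.

```bash
python3 - <<'E'
from h import *
i=cv2.imread("pics/wrist1.png")[80:270,370:530]
cv2.imwrite("pics/wrist1c.png",cv2.resize(i,None,fx=3,fy=3,interpolation=2)[:,:])
w=pickle.load(open("w1.pkl","rb"));p=np.load("blk.npy")
for n,u,z in [("button",(317,222),.067),("bar",(214.5,231),.108),("tip",(407,217),.063),("c",(180,98),.055),("c",(520,97),.055),("c",(507,265),.055),("c",(189,265),.055),("line",(424,163),.061)]:
    X=onz(w,np.array(u),z);print(n,X.round(4),toblk(p,X)[0].round(4))
E
```

```text
button [0.5295 0.1062 0.067 ] [-0.0307  0.0273  0.067 ]
bar [0.5303 0.181  0.108 ] [-0.029   0.1021  0.108 ]
tip [0.5341 0.0308 0.063 ] [-0.0272 -0.0482  0.063 ]
c [0.6285 0.2188 0.055 ] [0.0697 0.1385 0.055 ]
c [ 0.6349 -0.0597  0.055 ] [ 0.0724 -0.14    0.055 ]
c [ 0.4902 -0.066   0.055 ] [-0.0724 -0.1443  0.055 ]
c [0.4867 0.2191 0.055 ] [-0.0721  0.1408  0.055 ]
line [0.579  0.0192 0.061 ] [ 0.0175 -0.0604  0.061 ]
```

View pics/wrist1c.png

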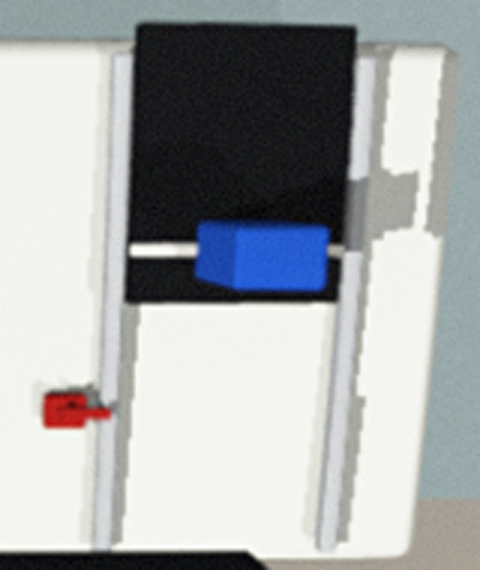

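Request:
step_arm(increments=[[[-0.0005, 0.006, 0.03], [0, 0, 0]], [[-0.0005, 0.006, 0.06], [0, 0, 0]], [[-0.0005, 0.006, 0.09], [0, 0, 0]], [[-0.0005, 0.006, 0.108], [0, 0, 0]], [[-0.0005, 0.006, 0.108], [0, 0, 0]]])

```text
time: 2.8
ee_pos: [0.527, 0.0985, 0.0769]
eef_rot: [1.0, 0.005, -0.002, 0.001]
ft_force: [-0.7, -0.4, 0.2]
width: 0.0005
```

```bash
python3 - <<'E'
from h import *
from bench import r
s=r.read_state();print(s["time"],s["ee_pos"],s["ft_force"],s["joint_positions"].round(2))
print(go(s,[.5294,.107,.065],.0134))
c=r.camera("scene");cv2.imwrite("pics/scene2.png",cv2.resize(c["pixels"][200:340,270:450],None,fx=4,fy=4,interpolation=2))
E
```

```text
2.8 [0.5269548  0.09845387 0.07692417] [-0.67558743 -0.35901198  0.15471511] [ 0.39  0.33 -0.76  1.79  0.25  1.12 -2.02]
(array([ 0.0026, -0.0085,  0.0119]), array([ 0.0024,  0.0039, -0.0035]))
```

View pics/scene2.png

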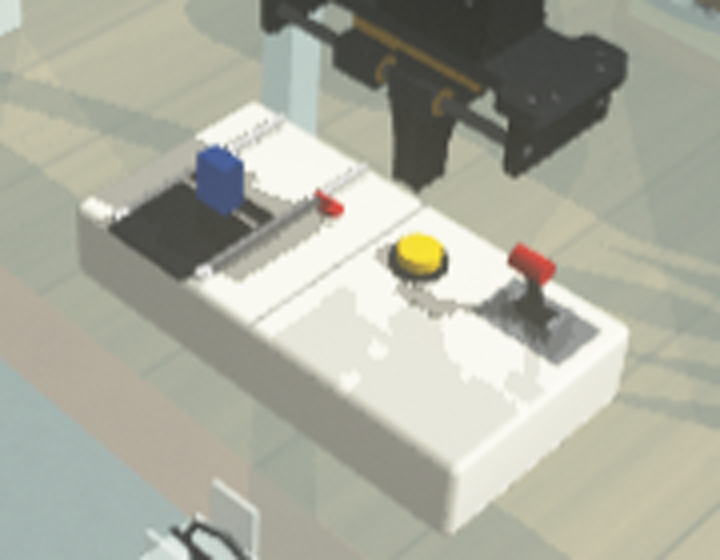

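```bash
python3 - <<'E'
from h import *
from bench import r
C=pickle.load(open("cams.pkl","rb"));s=r.read_state();print(s["ee_pos"],s["time"])
print(proj(C["scene"],[[.527,.0985,.077],[.527,.0985,.187],[.5295,.107,.067]]))
for n in("side","scene"):
    c=r.camera(n);cv2.imwrite(f"pics/{n}3.png",cv2.resize(c["pixels"][160:300,260:420],None,fx=4,fy=4,interpolation=2))
s=r.read_state();print(s["ee_pos"],s["time"])
E
```

```text
[0.52809811 0.09915894 0.07873136] 2.85
[[372.37264923 255.63070804]
 [376.23769782 215.28761516]
 [374.12627929 261.37087282]]
[0.52946906 0.10009815 0.08041213] 2.95
```

View pics/side3.png

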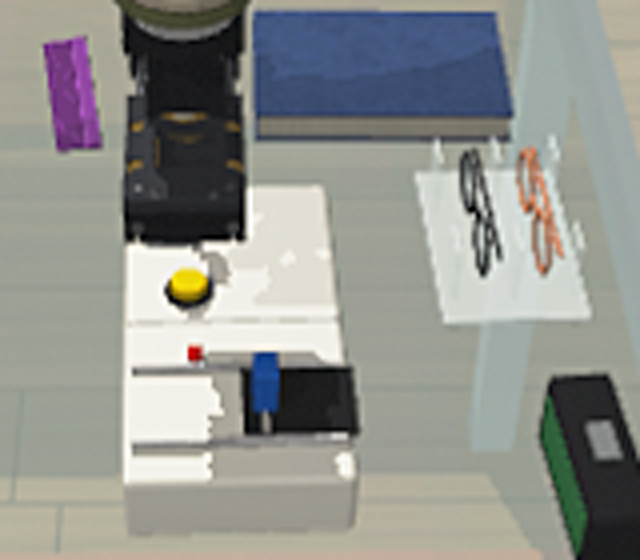

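View pics/scene3.png

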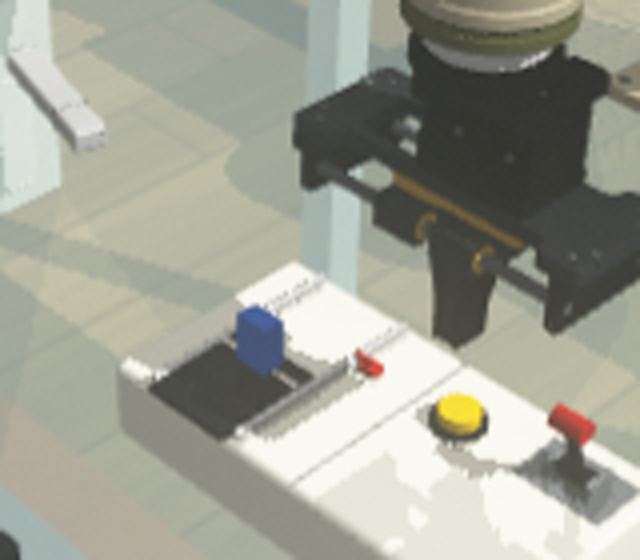

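```bash
python3 - <<'E'
from h import *
from bench import r
C=pickle.load(open("cams.pkl","rb"))
c=r.camera("scene")
for k in range(3):
    c=r.camera("scene");s=r.read_state();print(s["ee_pos"],s["time"],s["eef_rot"].round(4))
i=c["pixels"].copy()
R0=R.from_quat(s["eef_rot"])
for d in [0,.019,.07]:
    P=s["ee_pos"]-R0.apply([0,0,d]);u=proj(C["scene"],P)[0];print(d,u)
    cv2.circle(i,tuple(int(round(v)) for v in u),1,(0,255,0),-1)
cv2.imwrite("pics/scene4.png",cv2.resize(i[160:300,300:440],None,fx=4,fy=4,interpolation=0))
c=r.camera("side");i=c["pixels"].copy()
for d in [0,.019,.07]:
    P=s["ee_pos"]-R0.apply([0,0,d]);u=proj(C["side"],P)[0];print(d,u)
    cv2.circle(i,tuple(int(round(v)) for v in u),1,(0,255,0),-1)
cv2.imwrite("pics/side4.png",cv2.resize(i[160:300,240:400],None,fx=4,fy=4,interpolation=0))
E
```

```text
[0.52966015 0.10053172 0.08054011] 3.05 [1.0e+00 5.8e-03 1.2e-03 5.0e-04]
[0.52956873 0.1006082  0.08038047] 3.1 [1.0e+00 5.8e-03 1.1e-03 5.0e-04]
[0.52938289 0.10069048 0.08012942] 3.15 [1.0e+00 5.9e-03 9.0e-04 5.0e-04]
0 [372.48634374 255.50680512]
0.019 [373.14007014 248.90705243]
0.07 [374.96875217 230.37369319]
0 [306.52209054 227.51382065]
0.019 [306.42837167 222.38379228]
0.07 [306.16829165 208.05330498]
```

View pics/scene4.png

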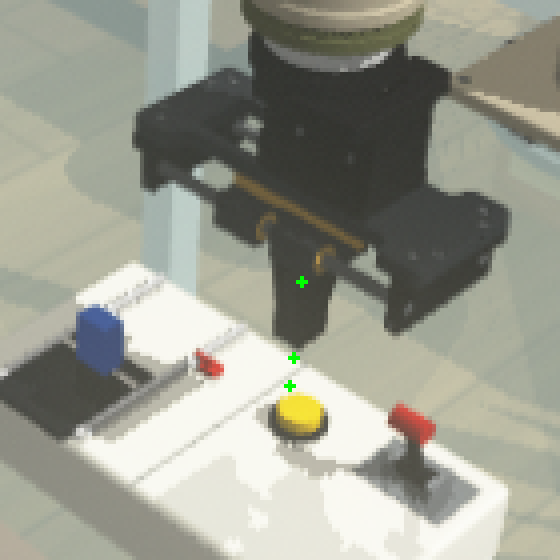

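View pics/side4.png

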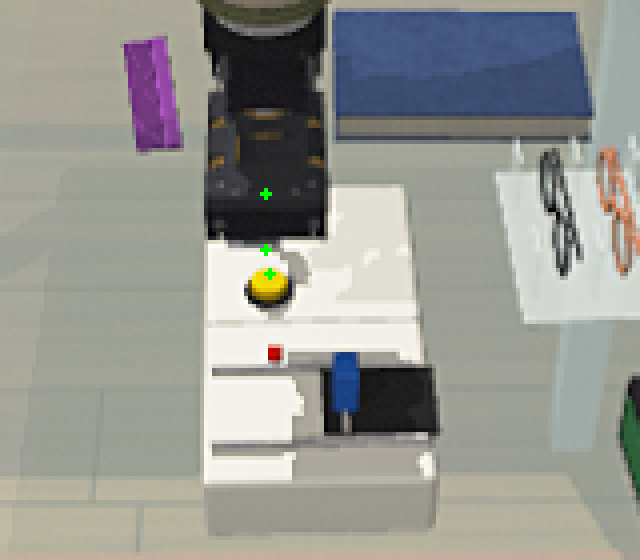

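```bash
python3 - <<'E'
from h import *
C=pickle.load(open("cams.pkl","rb"))
print(tri([(C["scene"],np.array([374.6,245.3])),(C["side"],np.array([304.5,220.5]))]))
print(tri([(C["scene"],np.array([374.6,245.3])),(C["side"],np.array([304.5,219]))]))
print(proj(C["scene"],[.5298,.1132,.187]),proj(C["side"],[.5298,.1132,.187]), "seen scene ~383.5,207  side ~306,185")
print(tri([(C["scene"],np.array([383.5,207])),(C["side"],np.array([306,185]))]))
E
```

```text
(array([0.52446114, 0.10007665, 0.10635729]), array([ 0.07528023, -0.04529266,  0.08676118,  0.06623125]))
(array([0.52566533, 0.1020151 , 0.10883787]), array([ 0.45560429, -0.27460178,  0.52661056,  0.40278297]))
[[380.69494665 218.8987281 ]] [[306.2461272  194.14253155]] seen scene ~383.5,207  side ~306,185
(array([0.52845235, 0.11529638, 0.21635018]), array([-0.34812699,  0.23435895, -0.40815328, -0.35154842]))
```

Measured fingertip position disagrees with the reported TCP. Triangulated from two cameras, the tip is about 27 mm above it (x and y agree). I'll descend slowly and let the contact force settle it.

Request:
step_arm(increments=[[[0, -0.003, 0.003], [0, 0, 0]], [[0, -0.0065, 0.006], [0, 0, 0]], [[0, -0.0065, 0.008], [0, 0, 0]], [[0, -0.0065, 0.008], [0, 0, 0]], [[0, -0.0065, 0.008], [0, 0, 0]]])

```text
time: 3.7
ee_pos: [0.5291, 0.1072, 0.0718]
eef_rot: [1.0, 0.006, 0.001, 0.001]
ft_force: [-0.2, 0.3, -0.4]
width: 0.0006
```

```bash
python3 - <<'E'
from h import *
from bench import r
s=r.read_state();print(s["time"],s["ee_pos"],s["ft_force"])
print(go(s,[.5295,.107,.06],.0134))
E
```

```text
3.7 [0.52911653 0.10723851 0.07179161] [-0.19569061  0.26220085 -0.36549582]
(array([0.0004, 0.0002, 0.0118]), array([ 0.001 , -0.0012, -0.0013]))
```

Request:
step_arm(increments=[[[0, 0, 0.003], [0, 0, 0]], [[0, 0, 0.006], [0, 0, 0]], [[0, 0, 0.009], [0, 0, 0]], [[0, 0, 0.009], [0, 0, 0]]])

```text
time: 4.1
ee_pos: [0.5288, 0.1071, 0.0622]
eef_rot: [1.0, 0.006, 0.0, 0.001]
ft_force: [0.3, -0.6, 0.6]
width: 0.0002
```

```bash
python3 - <<'E'
from h import *
from bench import r
s=r.read_state();print(s["time"],s["ee_pos"],s["ft_force"])
c=r.camera("scene");cv2.imwrite("pics/scene5.png",cv2.resize(c["pixels"][180:320,300:440],None,fx=4,fy=4,interpolation=2))
E
```

```text
4.1 [0.52879249 0.10709148 0.06222279] [ 0.33235433 -0.61992259  0.58549443]
```

View pics/scene5.png

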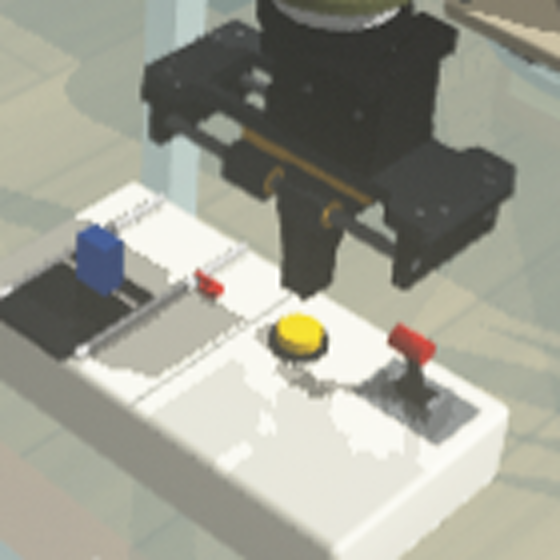

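No contact at reported z 0.062, and the picture shows the tip still about 20 mm above the button at (300,330) in the crop. So the offset is real, and I'll keep going down.

Request:
step_arm(increments=[[[0, 0, 0.005], [0, 0, 0]], [[0, 0, 0.01], [0, 0, 0]], [[0, 0, 0.015], [0, 0, 0]], [[0, 0, 0.015], [0, 0, 0]]])

```text
time: 4.55
ee_pos: [0.5283, 0.107, 0.0466]
eef_rot: [1.0, 0.006, -0.0, 0.001]
ft_force: [0.7, 0.4, -0.1]
width: 0.0005
```

Request:
step_arm(increments=[[[0, 0, 0.003], [0, 0, 0]], [[0, 0, 0.006], [0, 0, 0]], [[0, 0, 0.006], [0, 0, 0]]])

```text
time: 4.85
ee_pos: [0.5281, 0.1069, 0.0401]
eef_rot: [1.0, 0.006, -0.001, 0.001]
ft_force: [0.1, -0.3, 0.1]
width: 0.0004
```

Request:
step_arm(increments=[[[0, 0, 0.002], [0, 0, 0]], [[0, 0, 0.003], [0, 0, 0]], [[0, 0, 0.003], [0, 0, 0]]])

```text
time: 5.15
ee_pos: [0.528, 0.1069, 0.037]
eef_rot: [1.0, 0.006, -0.001, 0.001]
ft_force: [-0.2, 0.8, -0.0]
width: 0.0005
```

```bash
python3 - <<'E'
from h import *
from bench import r
s=r.read_state();print(s["time"],s["ee_pos"],s["ft_force"])
c=r.camera("scene");cv2.imwrite("pics/scene6.png",cv2.resize(c["pixels"][180:320,300:440],None,fx=4,fy=4,interpolation=2))
E
```

```text
5.15 [0.52801197 0.10688028 0.03698856] [-0.21191592  0.79332965 -0.04511334]
```

View pics/scene6.png

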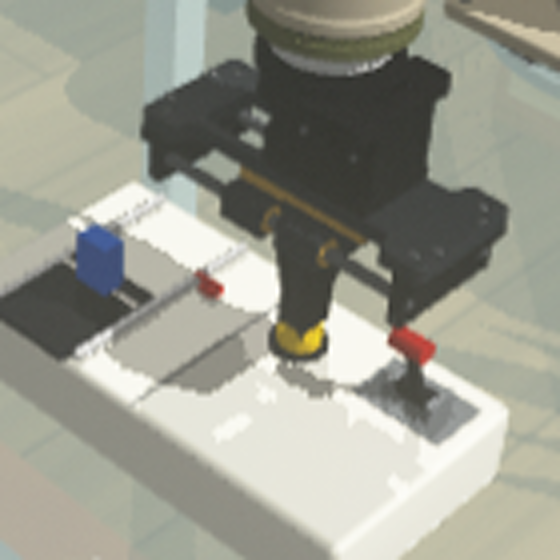

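Request:
step_arm(increments=[[[0.001, 0, 0.002], [0, 0, 0]], [[0.001, 0, 0.004], [0, 0, 0]], [[0.001, 0, 0.004], [0, 0, 0]]])

```text
time: 5.5
ee_pos: [0.5289, 0.1068, 0.0328]
eef_rot: [1.0, 0.006, -0.001, 0.001]
ft_force: [-1.0, -0.2, -0.0]
width: 0.0005
```

```bash
python3 - <<'E'
from h import *
from bench import r
for n,(a,b) in {"scene":(180,300),"side":(160,240)}.items():
    c=r.camera(n);cv2.imwrite(f"pics/{n}7.png",cv2.resize(c["pixels"][a:a+140,b:b+140],None,fx=4,fy=4,interpolation=2))
s=r.read_state();print(s["time"],s["ee_pos"],s["ft_force"])
E
```

```text
5.6 [0.5289661  0.10692825 0.03299439] [-0.49637601  1.27756663  0.10179205]
```

View pics/scene7.png

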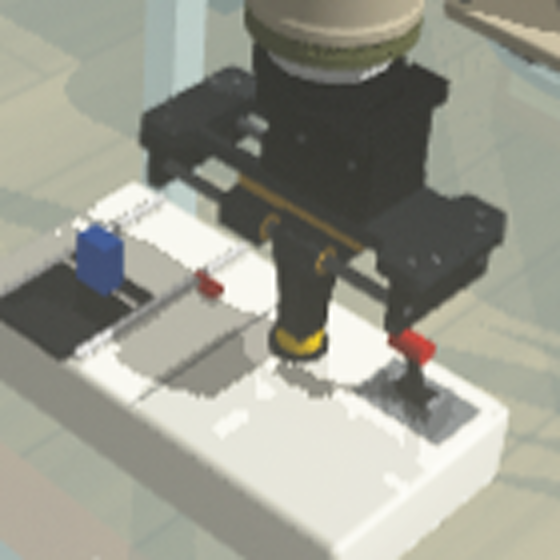

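View pics/side7.png

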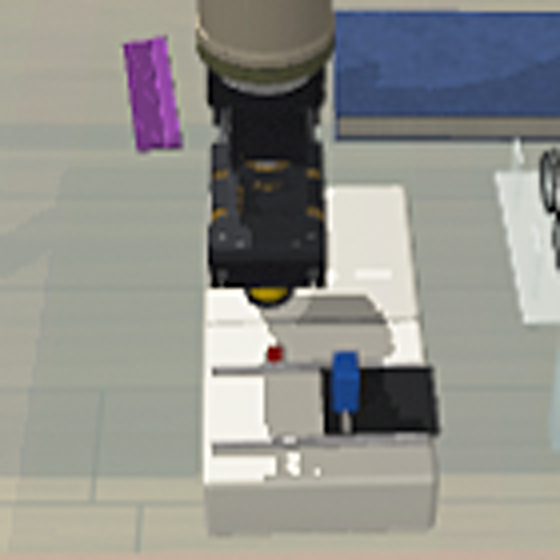

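Request:
step_arm(increments=[[[0, 0, 0.001], [0, 0, 0]], [[0, 0, 0.002], [0, 0, 0]], [[0, 0, 0.002], [0, 0, 0]]])

```text
time: 5.9
ee_pos: [0.5291, 0.107, 0.0311]
eef_rot: [1.0, 0.006, -0.001, 0.001]
ft_force: [-0.5, 0.4, 1.6]
width: 0.0006
```

Request:
step_arm(increments=[[[0, 0, 0.001], [0, 0, 0]], [[0, 0, 0.002], [0, 0, 0]], [[0, 0, 0.002], [0, 0, 0]]])

```text
time: 6.2
ee_pos: [0.5291, 0.107, 0.029]
eef_rot: [1.0, 0.006, -0.001, 0.001]
ft_force: [-0.5, -0.6, 2.0]
width: 0.0006
```

Request:
step_arm(increments=[[[0, 0, 0.001], [0, 0, 0]], [[0, 0, 0.002], [0, 0, 0]], [[0, 0, 0.002], [0, 0, 0]]])

```text
time: 6.5
ee_pos: [0.5291, 0.107, 0.027]
eef_rot: [1.0, 0.006, -0.001, 0.001]
ft_force: [-1.4, 0.5, 4.8]
width: 0.0009
```

Request:
step_arm(increments=[[[0, 0, 0.001], [0, 0, 0]], [[0, 0, 0.0015], [0, 0, 0]], [[0, 0, 0.0015], [0, 0, 0]]])

```text
time: 6.8
ee_pos: [0.5292, 0.107, 0.0261]
eef_rot: [1.0, 0.006, -0.001, 0.001]
ft_force: [-4.1, -0.6, 11.4]
width: 0.0006
```

```bash
python3 - <<'E'
from h import *
from bench import r
for n,(a,b) in {"scene":(180,300)}.items():
    c=r.camera(n);cv2.imwrite(f"pics/{n}8.png",cv2.resize(c["pixels"][a:a+140,b:b+140],None,fx=4,fy=4,interpolation=2))
s=r.read_state();print(s["time"],s["ee_pos"],s["ft_force"])
E
```

```text
6.85 [0.52920393 0.10700177 0.02606014] [-5.11094273 -0.85985831 11.16281025]
```

View pics/scene8.png

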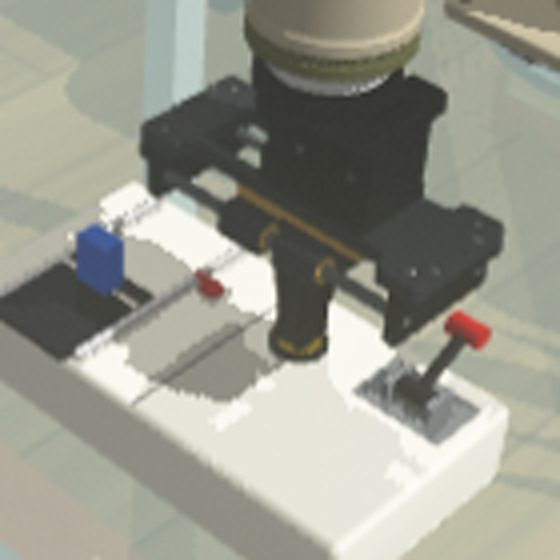

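The button is fully in (contact force 11 N) and the lever at (467,330) in the crop is falling. I'll raise the tool and check.

Request:
step_arm(increments=[[[0, 0, -0.01], [0, 0, 0]], [[0, 0, -0.03], [0, 0, 0]], [[0, 0, -0.06], [0, 0, 0]], [[0, 0, -0.08], [0, 0, 0]], [[0, 0, -0.08], [0, 0, 0]]])

```text
time: 7.35
ee_pos: [0.531, 0.1077, 0.109]
eef_rot: [1.0, 0.006, 0.002, 0.001]
ft_force: [0.3, 0.4, -0.9]
width: 0.0009
```

```bash
python3 - <<'E'
from h import *
from bench import r
for n,(a,b) in {"scene":(180,300),"side":(160,240)}.items():
    c=r.camera(n);cv2.imwrite(f"pics/{n}9.png",cv2.resize(c["pixels"][a:a+140,b:b+140],None,fx=4,fy=4,interpolation=2))
c=r.camera("wrist");cv2.imwrite(f"pics/wrist9.png",c["pixels"]);c.pop("pixels");pickle.dump(c,open("w9.pkl","wb"))
s=r.read_state();print(s["time"],s["ee_pos"],s["ft_force"])
E
```

```text
7.5 [0.5288302  0.10683023 0.10535378] [-0.51149784  0.15069856  0.08637863]
```

View pics/scene9.png

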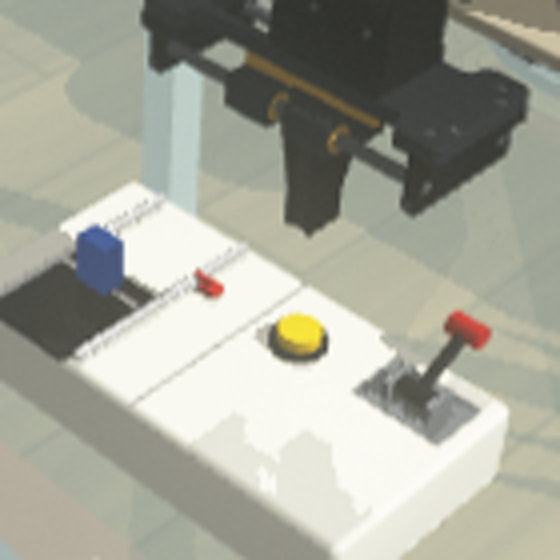

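View pics/wrist9.png

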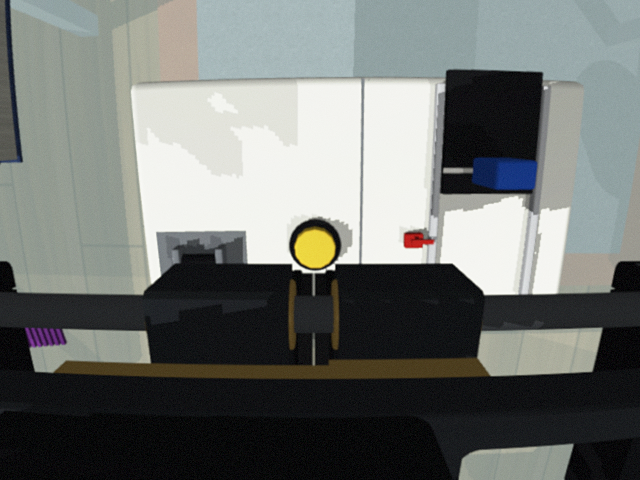

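The lever bar now lies at the front, at (467,328) in the crop, so it has dropped. The button is out again. Next is the lever grasp.

```bash
python3 - <<'E'
from h import *
from bench import r
C=pickle.load(open("cams.pkl","rb"));p=np.load("blk.npy");s=r.read_state()
b=blk(p,[-.0815,.1035,.081])[0];print(b,proj(C["scene"],b),"seen 416.6,261.9",proj(C["side"],b))
print(go(s,[b[0],b[1],.08],.0134),s["joint_positions"].round(2))
E
```

```text
[0.47776632 0.18170572 0.081     ] [[416.20299664 262.54981516]] seen 416.6,261.9 [[288.74820283 208.13349407]]
(array([-0.0501, -0.0755,  0.0253]), array([ 0.0018,  0.0021, -0.0014])) [ 0.39  0.3  -0.78  1.76  0.23  1.18 -2.02]
```

View pics/side9.png

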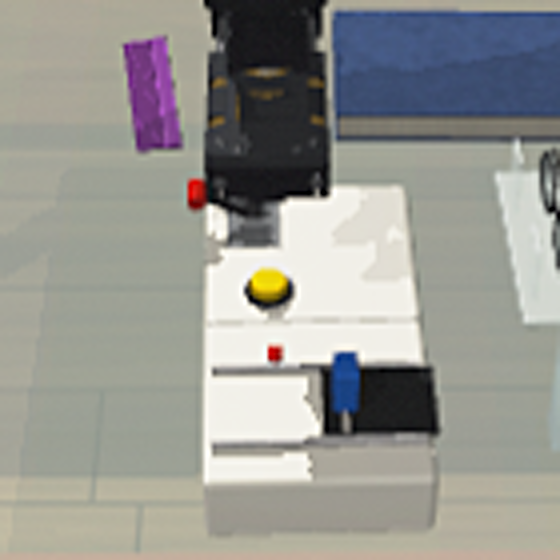

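Request:
step_arm(increments=[[[-0.015, -0.022, 0], [0, 0, 0]], [[-0.033, -0.05, 0], [0, 0, 0]], [[-0.05, -0.0755, 0], [0, 0, 0]], [[-0.05, -0.0755, 0], [0, 0, 0]], [[-0.05, -0.0755, 0], [0, 0, 0]]], hand=0)

```text
time: 8.0
ee_pos: [0.4773, 0.1816, 0.1045]
eef_rot: [1.0, 0.007, -0.002, 0.001]
ft_force: [-0.0, -0.5, 0.3]
width: 0.0326
```

```bash
python3 - <<'E'
from h import *
from bench import r
s=r.read_state();print(s["ee_pos"],s["width"],s["joint_positions"].round(2))
print(go(s,[.4778,.1817,.05],.0134))
c=r.camera("scene");cv2.imwrite("pics/scene10.png",cv2.resize(c["pixels"][180:320,320:460],None,fx=4,fy=4,interpolation=2))
E
```

```text
[0.47730889 0.18162393 0.10449732] 0.03262558176323257 [ 0.3   0.25 -0.84  1.83  0.2   1.16 -2.16]
(array([ 0.0007, -0.0002,  0.0545]), array([ 0.0024,  0.0033, -0.    ]))
```

View pics/scene10.png

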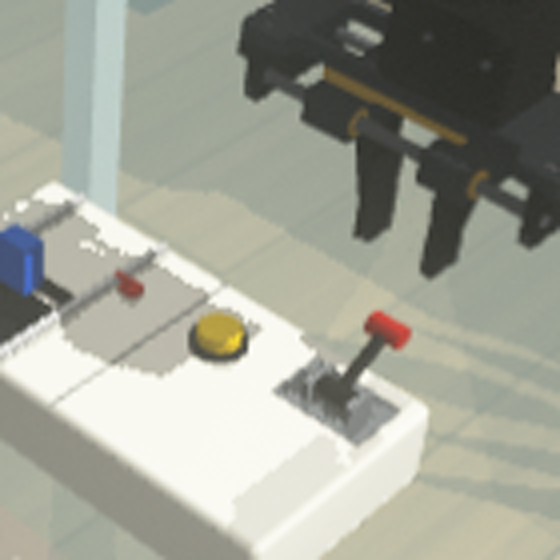

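Request:
step_arm(increments=[[[0.0005, 0, 0.015], [0, 0, 0]], [[0.0005, 0, 0.035], [0, 0, 0]], [[0.0005, 0, 0.055], [0, 0, 0]], [[0.0005, 0, 0.0625], [0, 0, 0]], [[0.0005, 0, 0.0625], [0, 0, 0]]])

```text
time: 8.55
ee_pos: [0.4774, 0.1798, 0.0405]
eef_rot: [1.0, 0.005, -0.003, 0.001]
ft_force: [0.3, 0.3, -0.4]
width: 0.0435
```

```bash
python3 - <<'E'
from h import *
from bench import r
r.camera("scene")
c=r.camera("scene");cv2.imwrite("pics/scene11.png",cv2.resize(c["pixels"][180:320,320:460],None,fx=4,fy=4,interpolation=2))
s=r.read_state();print(s["ee_pos"],s["width"],s["ft_force"])
print(go(s,[.4778,.1817,.036],.0134))
E
```

```text
[0.47851148 0.18065757 0.04229695] 0.04363867353559613 [-0.27602737  0.12450105  0.45376742]
(array([-0.0007, -0.0011,  0.0063]), array([ 0.0021,  0.003 , -0.0021]))
```

View pics/scene11.png

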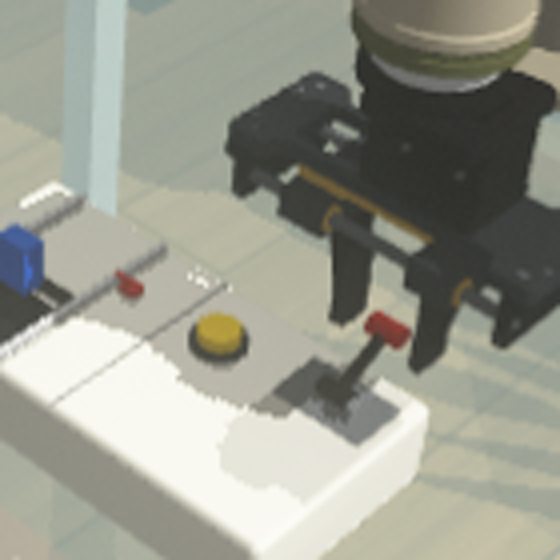

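The fingers straddle the bar at (387,328), with tips at (345,322) and (430,368). I'll go 7 mm lower and close.

Request:
step_arm(increments=[[[-0.0007, -0.001, 0.004], [0, 0, 0]], [[-0.0007, -0.001, 0.0075], [0, 0, 0]], [[-0.0007, -0.001, 0.0075], [0, 0, 0]], [[-0.0007, -0.001, 0.0075], [0, 0, 0]]])

```text
time: 9.05
ee_pos: [0.4778, 0.1816, 0.0349]
eef_rot: [1.0, 0.006, -0.001, 0.001]
ft_force: [0.1, -0.1, -0.4]
width: 0.0436
```

Request:
step_arm(increments=[[[0, 0, 0], [0, 0, 0]], [[0, 0, 0], [0, 0, 0]], [[0, 0, 0], [0, 0, 0]], [[0, 0, 0], [0, 0, 0]], [[0, 0, 0], [0, 0, 0]]], hand=1, grip_force=12)

```text
time: 9.55
ee_pos: [0.4778, 0.1798, 0.0349]
eef_rot: [1.0, 0.005, -0.002, 0.002]
ft_force: [-1.9, -5.3, 4.1]
width: 0.022
```

```bash
python3 - <<'E'
from h import *
from bench import r
c=r.camera("scene");cv2.imwrite("pics/scene12.png",cv2.resize(c["pixels"][180:320,320:460],None,fx=4,fy=4,interpolation=2))
s=r.read_state();print(s["ee_pos"],s["width"],s["ft_force"],s["joint_positions"].round(2))
Rc=R.from_quat(s["eef_rot"]);p=np.load("blk.npy")
hx,hz=-.0415,.061   # hinge in my measured frame
for a in (1.4,1.2,1.0,.8,.6,.4,.2,.1,0):
    th=.3-a; print(a,np.round(.045*np.array([np.sin(th)-np.sin(-1.1),np.cos(th)-np.cos(1.1)]),4))
E
```

```text
[0.47779374 0.17982171 0.03487017] 0.021799708336162044 [-2.24169111 -6.71245328  4.26304246] [ 0.25  0.34 -0.8   1.89  0.29  1.03 -2.23]
1.4 [0. 0.]
1.2 [0.0049 0.0076]
1.0 [0.0111 0.014 ]
0.8 [0.0185 0.0191]
0.6 [0.0268 0.0226]
0.4 [0.0356 0.0244]
0.2 [0.0446 0.0244]
0.1 [0.049  0.0237]
0 [0.0534 0.0226]
```

View pics/scene12.png

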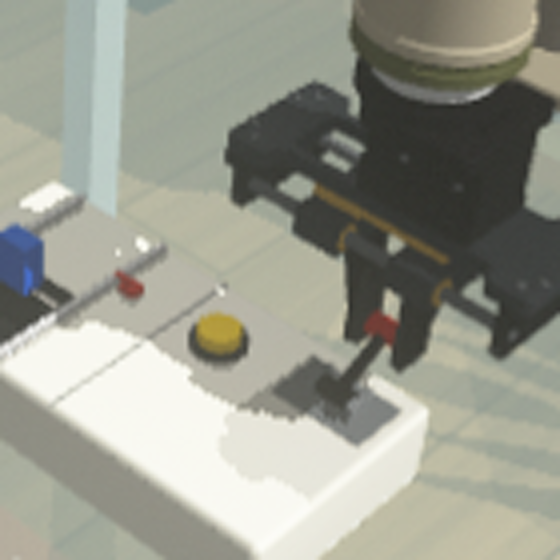

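Width reads 21.8 mm, so the bar is pinched. I'll lift along the arc.

Request:
step_arm(increments=[[[0.0025, 0, -0.004], [0, 0, 0]], [[0.005, 0, -0.0076], [0, 0, 0]], [[0.008, 0, -0.011], [0, 0, 0]], [[0.011, 0, -0.014], [0, 0, 0]], [[0.011, 0, -0.014], [0, 0, 0]]])

```text
time: 10.1
ee_pos: [0.4893, 0.1799, 0.0492]
eef_rot: [1.0, 0.005, -0.002, 0.002]
ft_force: [-2.1, -1.7, 1.3]
width: 0.0217
```

```bash
python3 - <<'E'
from h import *
from bench import r
c=r.camera("scene");cv2.imwrite("pics/scene13.png",cv2.resize(c["pixels"][180:320,320:460],None,fx=4,fy=4,interpolation=2))
s=r.read_state();print(s["ee_pos"],s["eef_rot"],s["width"],s["ft_force"],go(s,[.4778+.0268,.180,.0349+.0226],.0134))
E
```

```text
[0.48912894 0.17990089 0.04906995] [ 0.9999831   0.00500645 -0.00169482  0.00242269] 0.021578992663362613 [-1.96893688 -2.27802698  2.09512408] (array([ 0.0154,  0.0001, -0.0085]), array([ 0.0048,  0.0034, -0.0034]))
```

View pics/scene13.png

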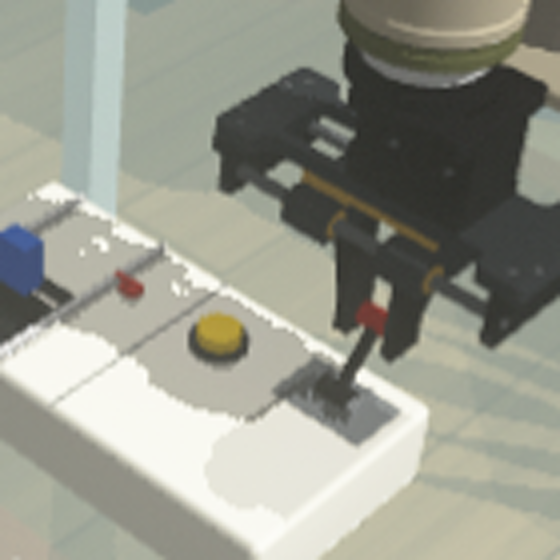

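Low forces, and the lever is following. I'll continue.

Request:
step_arm(increments=[[[0.004, 0, -0.003], [0, 0, 0]], [[0.008, 0, -0.0055], [0, 0, 0]], [[0.012, 0, -0.0073], [0, 0, 0]], [[0.016, 0, -0.0088], [0, 0, 0]], [[0.02, 0, -0.0098], [0, 0, 0]]])

```text
time: 10.65
ee_pos: [0.5096, 0.1803, 0.0591]
eef_rot: [1.0, 0.005, -0.002, 0.002]
ft_force: [-2.8, -0.7, 0.7]
width: 0.0218
```

```bash
python3 - <<'E'
from h import *
from bench import r
s=r.read_state();print(s["ee_pos"],s["width"],s["ft_force"],go(s,[.4778+.0534,.180,.0349+.0226],.0134))
E
```

```text
[0.50961842 0.18033309 0.05905116] 0.02178221934210485 [-2.76442978 -0.6560858   0.69779458] (array([0.0216, 0.0005, 0.0015]), array([ 0.0046,  0.0032, -0.0033]))
```

Request:
step_arm(increments=[[[0.005, 0, -0.0003], [0, 0, 0]], [[0.01, 0, 0], [0, 0, 0]], [[0.015, 0, 0.0005], [0, 0, 0]], [[0.02, 0, 0.0012], [0, 0, 0]], [[0.02, 0, 0.0012], [0, 0, 0]]])

```text
time: 11.15
ee_pos: [0.5307, 0.1809, 0.0579]
eef_rot: [1.0, 0.005, -0.001, 0.002]
ft_force: [1.2, -0.5, 4.4]
width: 0.022
```

```bash
python3 - <<'E'
from h import *
from bench import r
c=r.camera("scene");cv2.imwrite("pics/scene14.png",cv2.resize(c["pixels"][180:320,320:460],None,fx=4,fy=4,interpolation=2))
s=r.read_state();print(s["ee_pos"],s["width"],s["ft_force"],go(s,[.4778+.0534,.180,.0349+.0226],.0134))
E
```

```text
[0.53040666 0.18085056 0.05797473] 0.022199545602552377 [ 1.10348396 -0.28652925  3.02905356] (array([0.0008, 0.0009, 0.0005]), array([ 0.0039,  0.0022, -0.0034]))
```

View pics/scene14.png

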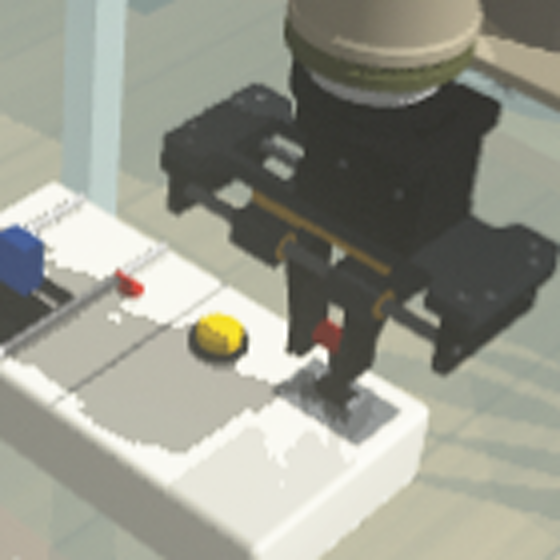

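The lever is upright. I'll open the fingers, wait, then rise.

Request:
step_arm(increments=[[[0, 0, 0], [0, 0, 0]], [[0, 0, 0], [0, 0, 0]], [[0, 0, 0], [0, 0, 0]], [[0, 0, 0], [0, 0, 0]]], hand=0, grip_force=30)

```text
time: 11.6
ee_pos: [0.5302, 0.1807, 0.0578]
eef_rot: [1.0, 0.005, -0.001, 0.002]
ft_force: [-0.7, 0.6, -0.2]
width: 0.0411
```

Request:
step_arm(increments=[[[0, 0, -0.015], [0, 0, 0]], [[0, 0, -0.035], [0, 0, 0]], [[0, 0, -0.055], [0, 0, 0]], [[0, 0, -0.065], [0, 0, 0]], [[0, 0, -0.065], [0, 0, 0]]])

```text
time: 12.1
ee_pos: [0.5313, 0.1815, 0.1247]
eef_rot: [1.0, 0.005, 0.0, 0.002]
ft_force: [0.1, -0.8, -1.3]
width: 0.0435
```

```bash
python3 - <<'E'
from h import *
from bench import r
p=np.load("blk.npy")
c=r.camera("scene");cv2.imwrite("pics/scene15.png",cv2.resize(c["pixels"][180:320,300:440],None,fx=4,fy=4,interpolation=2))
s=r.read_state();print(s["time"],s["ee_pos"],s["width"],s["ft_force"])
h=blk(p,[.0185,-.081,0])[0];print(h,go(s,[h[0],h[1],s["ee_pos"][2]],.0134),s["joint_positions"].round(2))
E
```

```text
12.15 [0.53064452 0.18099895 0.12334172] 0.043516355118626275 [-0.83350968  0.43642899 -0.29407679]
[ 0.58023308 -0.00143579  0.        ] (array([0.0478, 0.1829, 0.0007]), array([ 0.0041,  0.0013, -0.0035])) [ 0.26  0.34 -0.8   1.68  0.26  1.23 -2.17]
```

View pics/scene15.png

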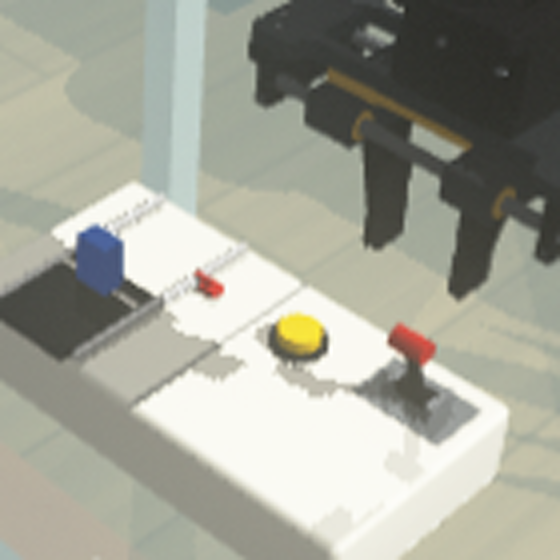

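The lever bar at (412,343) is back in its original up position, and the button is out. Moving to the handle.

Request:
step_arm(increments=[[[0.009, 0.035, 0], [0, 0, 0]], [[0.018, 0.07, 0], [0, 0, 0]], [[0.028, 0.11, 0], [0, 0, 0]], [[0.038, 0.15, 0], [0, 0, 0]], [[0.048, 0.182, 0], [0, 0, 0]]])

```text
time: 12.65
ee_pos: [0.58, -0.0035, 0.1228]
eef_rot: [1.0, 0.004, -0.001, 0.002]
ft_force: [1.3, 0.1, 0.8]
width: 0.0433
```

Request:
step_arm(increments=[[[0, 0, 0], [0, 0, 0]], [[0, 0, 0], [0, 0, 0]]])

```text
time: 12.85
ee_pos: [0.5793, -0.0044, 0.1215]
eef_rot: [1.0, 0.003, -0.003, 0.002]
ft_force: [-0.2, -0.2, 0.8]
width: 0.0433
```

```bash
python3 - <<'E'
from h import *
from bench import r
p=np.load("blk.npy")
r.camera("wrist")
for n in("scene","wrist","side"):
    c=r.camera(n);i=c["pixels"]
    if n!="wrist":
        b,a=(270,170) if n=="scene" else (260,160); i=cv2.resize(i[a:a+140,b:b+140],None,fx=4,fy=4,interpolation=2)
    else: c.pop("pixels");pickle.dump(c,open("w16.pkl","wb"))
    cv2.imwrite(f"pics/{n}16.png",i)
s=r.read_state();print(s["time"],s["ee_pos"],s["width"],s["ft_force"])
h=blk(p,[.0185,-.080,0])[0];print(h,go(s,[h[0],h[1],.04],.0134),s["joint_positions"].round(2))
E
```

```text
13.05 [ 0.57963626 -0.00174955  0.12265916] 0.043183356789728 [-0.51803052  0.01029087  0.05002779]
[ 5.80219662e-01 -4.35879694e-04  0.00000000e+00] (array([ 0.0009, -0.0017,  0.0827]), array([ 0.0043,  0.0033, -0.0027])) [ 0.51  0.37 -0.72  1.64  0.25  1.24 -1.82]
```

View pics/scene16.png

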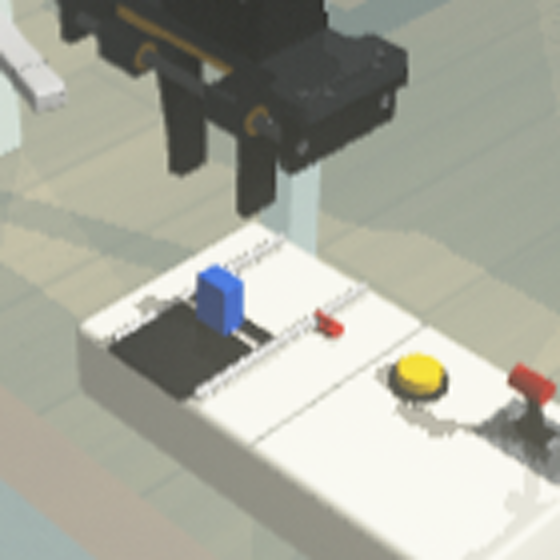

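View pics/wrist16.png

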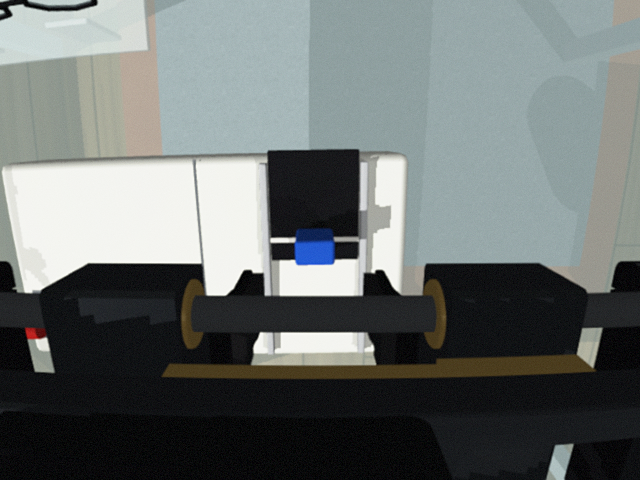

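View pics/side16.png

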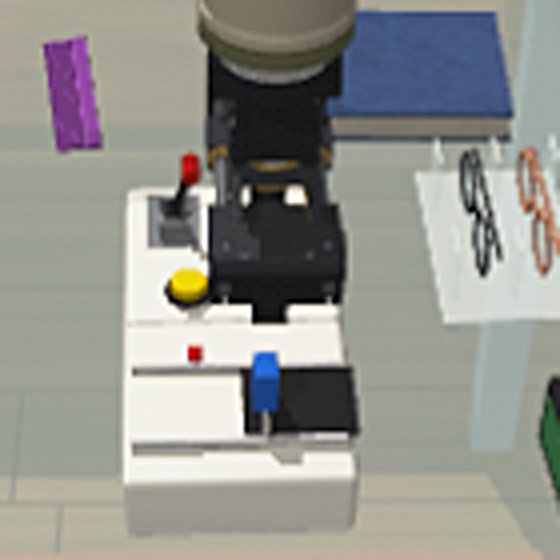

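```bash
python3 - <<'E'
from h import *
i=cv2.imread("pics/wrist16.png")[140:300,230:410];cv2.imwrite("pics/wrist16c.png",cv2.resize(i,None,fx=4,fy=4,interpolation=2))
E
```

```text
(no output)
```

View pics/wrist16c.png

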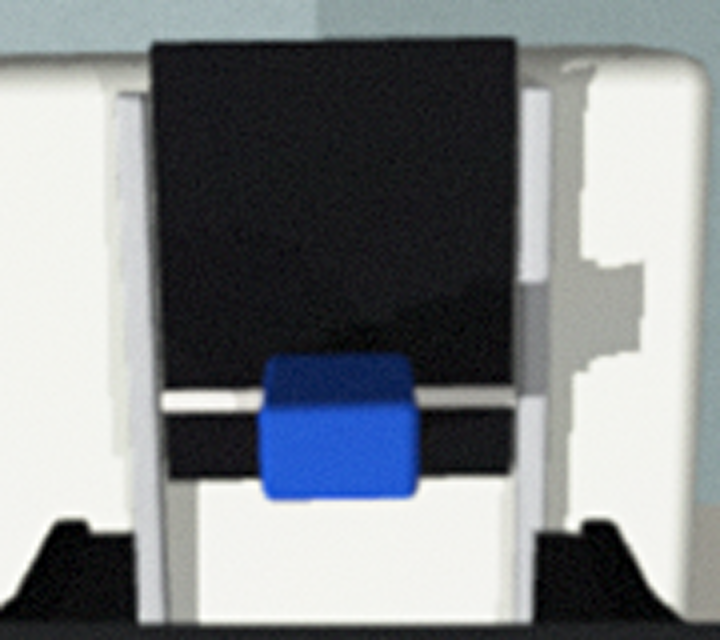

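```bash
python3 - <<'E'
from h import *
w=pickle.load(open("w16.pkl","rb"));p=np.load("blk.npy")
for n,u,z in [("htop",(314.1,252.2),.095),("lineL",(282,239.9),.061),("lineR",(346,239.5),.061)]:
    X=onz(w,np.array(u),z);print(n,X.round(4),toblk(p,X)[0].round(4))
E
```

```text
htop [ 0.5803 -0.0015  0.095 ] [ 0.0185 -0.0811  0.095 ]
lineL [0.5789 0.0201 0.061 ] [ 0.0175 -0.0595  0.061 ]
lineR [ 0.5796 -0.0235  0.061 ] [ 0.0175 -0.103   0.061 ]
```

Request:
step_arm(increments=[[[0.0007, 0, 0.02], [0, 0, 0]], [[0.0007, 0, 0.04], [0, 0, 0]], [[0.0007, 0, 0.058], [0, 0, 0]], [[0.0007, 0, 0.066], [0, 0, 0]], [[0.0007, 0, 0.066], [0, 0, 0]]])

```text
time: 13.55
ee_pos: [0.5793, -0.0013, 0.0558]
eef_rot: [1.0, 0.006, -0.003, 0.002]
ft_force: [-0.3, -0.0, 0.6]
width: 0.0434
```

Request:
step_arm(increments=[[[0, 0, 0], [0, 0, 0]], [[0, 0, 0], [0, 0, 0]]])

```text
time: 13.75
ee_pos: [0.5799, -0.0009, 0.0568]
eef_rot: [1.0, 0.006, -0.002, 0.002]
ft_force: [-0.8, 0.4, -0.4]
width: 0.0438
```

```bash
python3 - <<'E'
from h import *
from bench import r
p=np.load("blk.npy")
c=r.camera("scene");i=c["pixels"];b,a=(270,170);cv2.imwrite(f"pics/scene17.png",cv2.resize(i[a:a+140,b:b+140],None,fx=4,fy=4,interpolation=2))
s=r.read_state();print(s["time"],s["ee_pos"],s["width"],s["ft_force"])
print(go(s,[.5803,-.0015,.04],.0134),s["joint_positions"].round(2))
E
```

```text
13.8 [ 0.57990946 -0.00102749  0.05677072] 0.043176018955722 [ 0.31887697 -0.16859921 -0.01086961]
(array([0.0004, 0.0004, 0.0168]), array([ 0.004 ,  0.0037, -0.0013])) [ 0.48  0.43 -0.69  1.7   0.31  1.12 -1.86]
```

View pics/scene17.png

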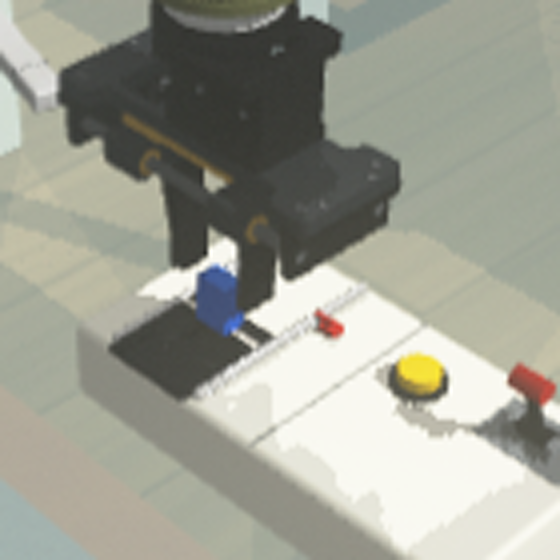

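The fingers straddle the handle at (218,298). I'll go 16 mm lower.

Request:
step_arm(increments=[[[0.0004, 0, 0.005], [0, 0, 0]], [[0.0004, 0, 0.01], [0, 0, 0]], [[0.0004, 0, 0.0155], [0, 0, 0]], [[0.0004, 0, 0.0155], [0, 0, 0]], [[0.0004, 0, 0.0155], [0, 0, 0]]])

```text
time: 14.3
ee_pos: [0.58, -0.0011, 0.041]
eef_rot: [1.0, 0.006, -0.002, 0.002]
ft_force: [0.2, 0.5, -0.3]
width: 0.0435
```

Request:
step_arm(increments=[[[0, 0, 0], [0, 0, 0]], [[0, 0, 0], [0, 0, 0]], [[0, 0, 0], [0, 0, 0]], [[0, 0, 0], [0, 0, 0]], [[0, 0, 0], [0, 0, 0]]], hand=1, grip_force=40)

```text
time: 14.8
ee_pos: [0.5802, -0.003, 0.0411]
eef_rot: [1.0, 0.005, -0.002, 0.003]
ft_force: [-0.7, -5.5, 0.8]
width: 0.0235
```

```bash
python3 - <<'E'
from h import *
from bench import r
p=np.load("blk.npy")
c=r.camera("scene");i=c["pixels"];b,a=(270,170);cv2.imwrite(f"pics/scene18.png",cv2.resize(i[a:a+140,b:b+140],None,fx=4,fy=4,interpolation=2))
s=r.read_state();print(s["time"],s["ee_pos"],s["eef_rot"],s["width"],s["ft_force"])
t=blk(p,toblk(p,s["ee_pos"])[0]-[.0447,0,0])[0];print(t,go(s,t,.0134))
E
```

```text
14.85 [ 0.58018328 -0.00299065  0.04115122] [ 0.99997877  0.00539742 -0.00205754  0.00301666] 0.0234666742242867 [-1.07035514 -5.70667414  0.92221354]
[ 0.53548731 -0.00359047  0.04115122] (array([-0.0447,  0.0001,  0.0002]), array([ 0.006 ,  0.0042, -0.0026]))
```

View pics/scene18.png

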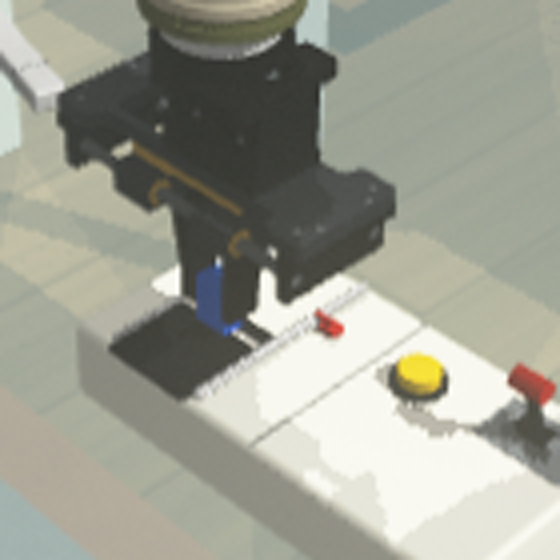

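The handle is gripped (width 23.5 mm). Pulling most of the way.

Request:
step_arm(increments=[[[-0.005, 0, 0], [0, 0, 0]], [[-0.013, 0, 0], [0, 0, 0]], [[-0.022, 0, 0], [0, 0, 0]], [[-0.031, 0, 0], [0, 0, 0]], [[-0.038, 0, 0], [0, 0, 0]]])

```text
time: 15.35
ee_pos: [0.5428, -0.004, 0.0412]
eef_rot: [1.0, 0.005, -0.001, 0.003]
ft_force: [9.6, -2.1, -8.5]
width: 0.0234
```

Request:
step_arm(increments=[[[-0.002, 0, 0], [0, 0, 0]], [[-0.004, 0, 0], [0, 0, 0]], [[-0.004, 0, 0], [0, 0, 0]]])

```text
time: 15.65
ee_pos: [0.5396, -0.004, 0.0412]
eef_rot: [1.0, 0.005, 0.0, 0.003]
ft_force: [8.4, -1.2, -9.2]
width: 0.0237
```

```bash
python3 - <<'E'
from h import *
from bench import r
p=np.load("blk.npy")
for n,a,b in(("scene",170,270),("side",200,260)):
    i=r.camera(n)["pixels"];cv2.imwrite(f"pics/{n}19.png",cv2.resize(i[a:a+100,b:b+100],None,fx=6,fy=6,interpolation=2))
s=r.read_state();print(s["time"],s["ee_pos"],s["width"],s["ft_force"],toblk(p,s["ee_pos"])[0]-toblk(p,[.5802,-.003,.041])[0])
E
```

```text
15.75 [ 0.53965222 -0.00403175  0.04119323] 0.023537890797485646 [ 7.75750965 -0.56638936 -7.76792927] [-0.04055797 -0.00048756  0.00019323]
```

View pics/scene19.png

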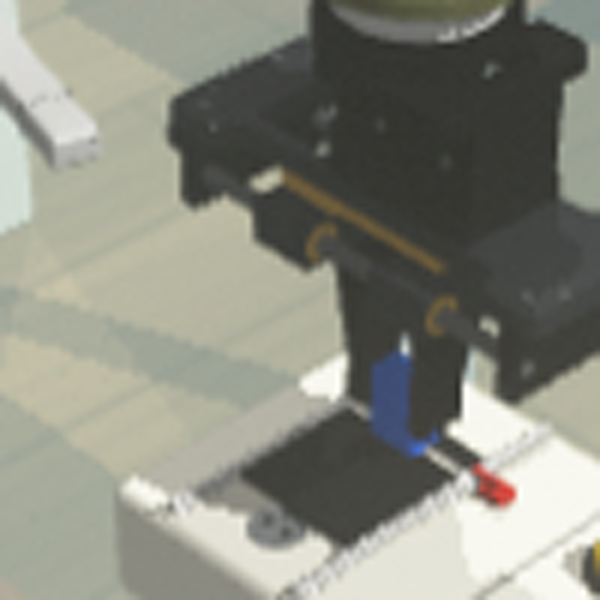

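View pics/side19.png

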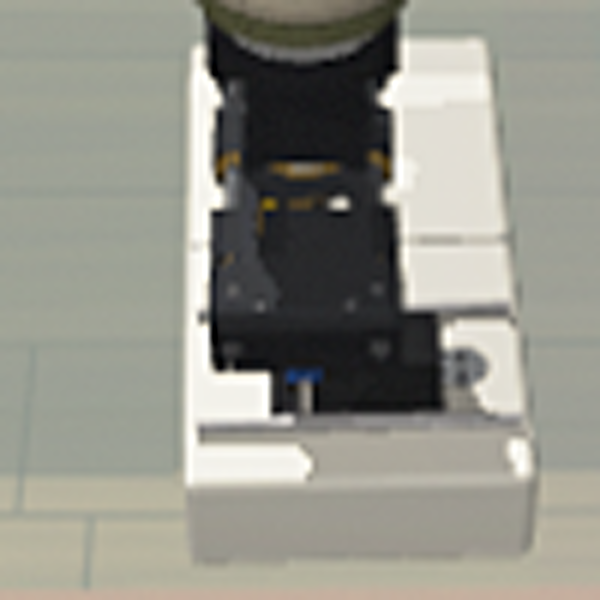

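```bash
python3 - <<'E'
from h import *
from bench import r
p=np.load("blk.npy")
c=r.camera("wrist");i=c["pixels"];cv2.imwrite("pics/wrist20.png",i[:,:])
c=r.camera("scene");i=c["pixels"];np.save("s20.npy",i)
cv2.imwrite("pics/scene20.png",cv2.resize(i[230:265,325:365],None,fx=16,fy=16,interpolation=2))
cv2.imwrite("pics/scene0d.png",cv2.resize(cv2.imread("pics/scene0.png")[230:265,325:365],None,fx=16,fy=16,interpolation=2))
s=r.read_state();print(s["time"],s["ee_pos"],s["ft_force"])
E
```

```text
15.85 [ 0.53971419 -0.00401169  0.04120951] [ 7.48277567 -1.1720479  -7.75371951]
```

View pics/wrist20.png

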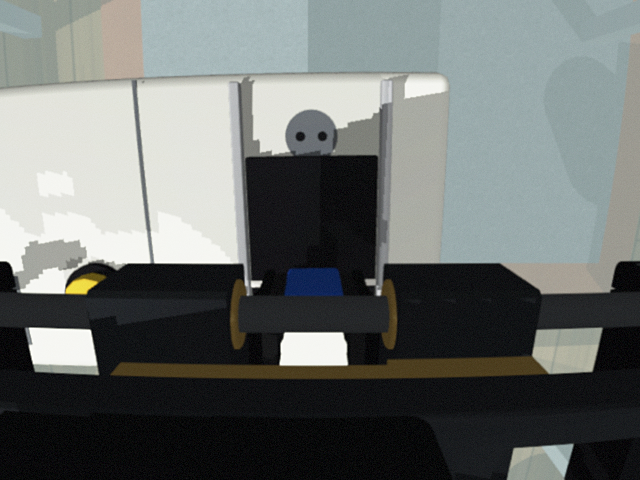

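View pics/scene20.png

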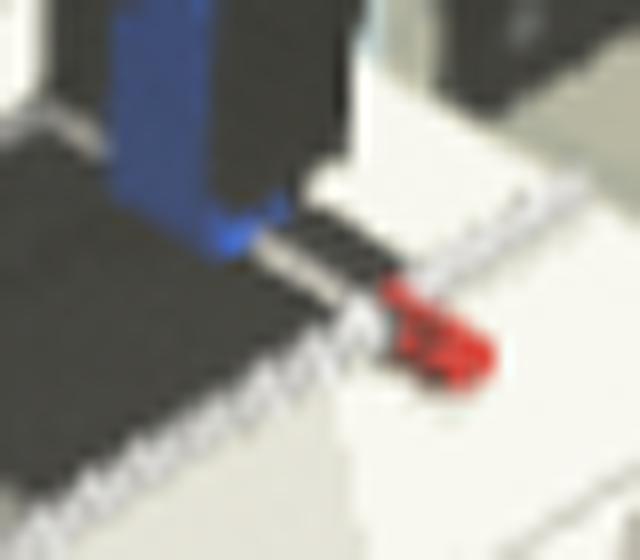

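View pics/scene0d.png

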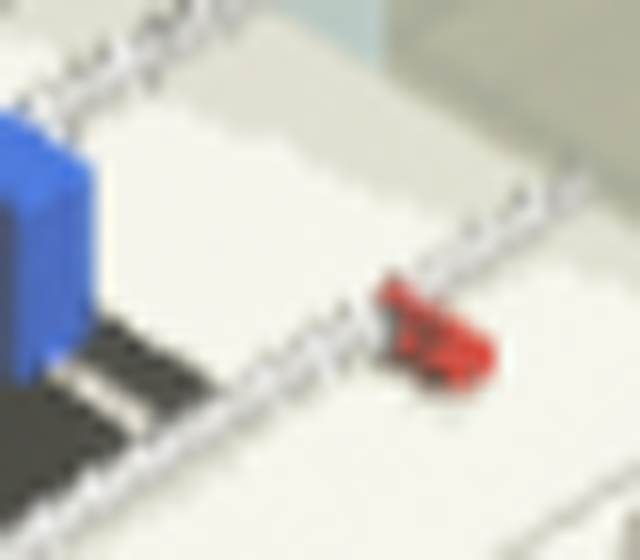

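```bash
python3 - <<'E'
from h import *
C=pickle.load(open("cams.pkl","rb"));p=np.load("blk.npy")
U=lambda x,y:np.array([325+(x+.5)/16-.5,230+(y+.5)/16-.5])
for n,u,z in [("now",(260,240),.061),("now",(345,296),.061),("bef",(55,362),.061),("bef",(145,425),.061),("tip",(385,288),.063),("tip2",(395,297),.063)]:
    print(n,toblk(p,onz(C["scene"],U(*u),z))[0].round(4))
E
```

```text
now [-0.0245 -0.0695  0.061 ]
now [-0.0243 -0.052   0.061 ]
bef [ 0.0166 -0.0703  0.061 ]
bef [ 0.017  -0.0515  0.061 ]
tip [-0.0281 -0.0476  0.063 ]
tip2 [-0.0276 -0.0452  0.063 ]
```

Scene estimates give the line at block x −0.0244 and the pointer at −0.0278. The wrist view implies 3.8 mm still to go. Pulling about 3.5 mm more.

Request:
step_arm(increments=[[[-0.002, 0, 0], [0, 0, 0]], [[-0.004, 0, 0], [0, 0, 0]], [[-0.004, 0, 0], [0, 0, 0]], [[-0.004, 0, 0], [0, 0, 0]]])

```text
time: 16.25
ee_pos: [0.5367, -0.0041, 0.0412]
eef_rot: [1.0, 0.005, 0.002, 0.003]
ft_force: [8.4, -0.8, -8.9]
width: 0.0237
```

```bash
python3 - <<'E'
from h import *
from bench import r
for k in range(4): c=r.camera("scene")
i=c["pixels"]
cv2.imwrite("pics/scene21.png",cv2.resize(i[230:265,325:365],None,fx=16,fy=16,interpolation=2))
cv2.imwrite("pics/scene21w.png",i)
s=r.read_state();print(s["time"],s["ee_pos"],s["width"],s["ft_force"])
E
```

```text
16.45 [ 0.53675794 -0.00410984  0.04120738] 0.023587483633470463 [ 8.66485287 -1.75932905 -7.65635248]
```

View pics/scene21.png

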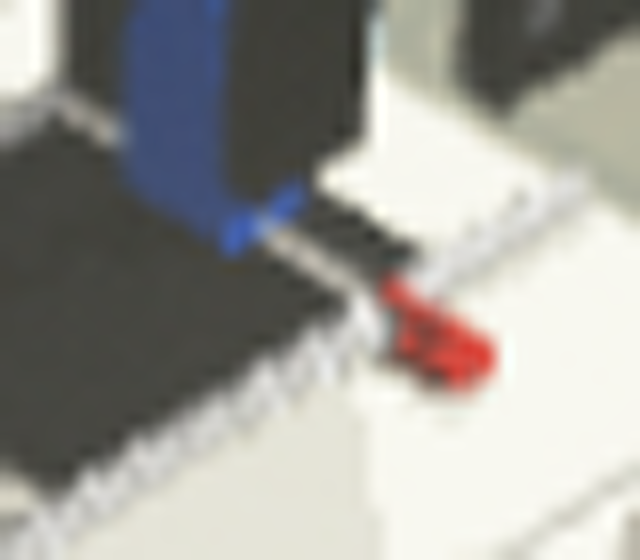

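View pics/scene21w.png

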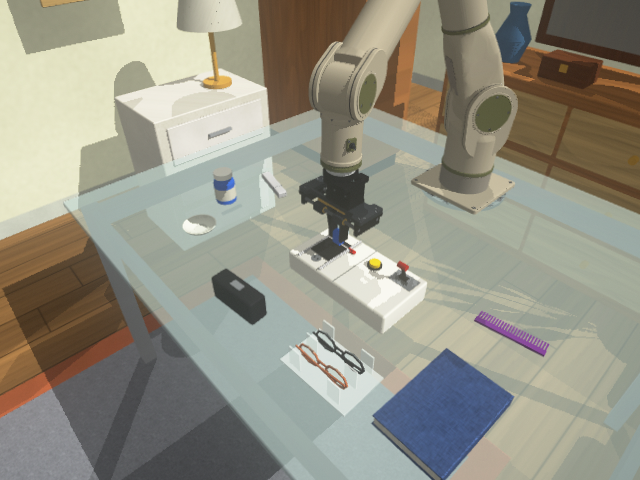

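```bash
python3 - <<'E'
from h import *
C=pickle.load(open("cams.pkl","rb"));p=np.load("blk.npy")
U=lambda x,y:np.array([325+(x+.5)/16-.5,230+(y+.5)/16-.5])
for n,u,z in [("now",(280,235),.061),("now",(350,284),.061)]:
    print(n,toblk(p,onz(C["scene"],U(*u),z))[0].round(4))
E
```

```text
now [-0.0275 -0.0683  0.061 ]
now [-0.0268 -0.0534  0.061 ]
```

About 1 mm remains by both estimates, so one small trim and a settle.

Request:
step_arm(increments=[[[-0.001, 0, 0], [0, 0, 0]], [[-0.0015, 0, 0], [0, 0, 0]], [[-0.0015, 0, 0], [0, 0, 0]], [[-0.0015, 0, 0], [0, 0, 0]], [[-0.0015, 0, 0], [0, 0, 0]]])

```text
time: 16.95
ee_pos: [0.5363, -0.0041, 0.0412]
eef_rot: [1.0, 0.005, 0.003, 0.003]
ft_force: [9.4, -0.9, -8.4]
width: 0.0236
```

```bash
python3 - <<'E'
from h import *
from bench import r
s=r.read_state();print(s["time"],s["ee_pos"])
for k in range(8): c=r.camera("scene")
i=c["pixels"]
cv2.imwrite("pics/scene22.png",cv2.resize(i[230:265,325:365],None,fx=16,fy=16,interpolation=2))
cv2.imwrite("pics/scene22b.png",cv2.resize(i[220:340,280:440],None,fx=5,fy=5,interpolation=2))
s=r.read_state();print(s["time"],s["ee_pos"],s["width"],s["ft_force"])
E
```

```text
16.95 [ 0.5363295  -0.00407909  0.04120936]
17.35 [ 0.53636371 -0.00411247  0.0412331 ] 0.023578641287416522 [ 7.88619786 -1.36913976 -8.78476028]
```

View pics/scene22.png

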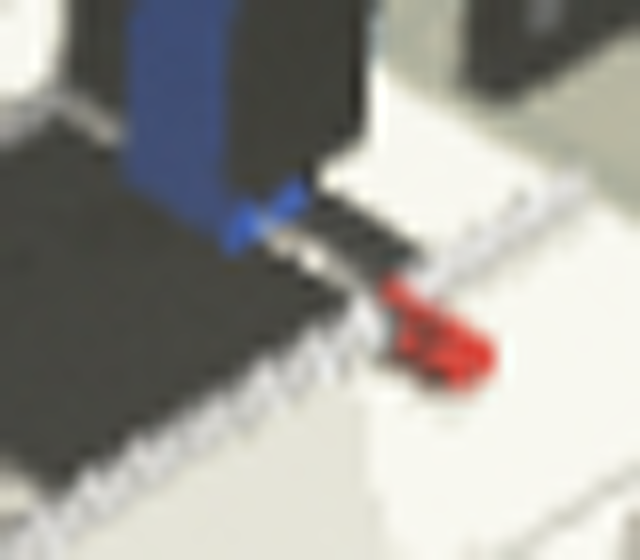

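View pics/scene22b.png

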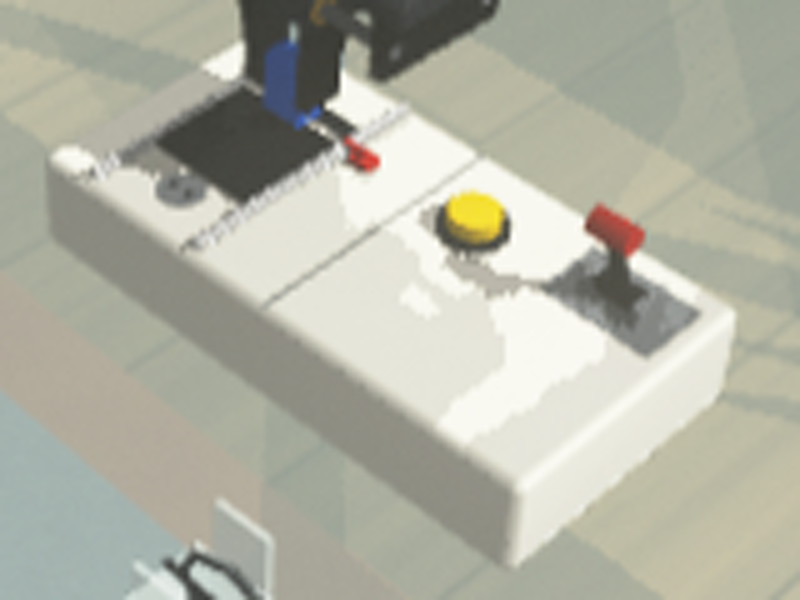

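The line meets the pointer at about (385,290) in the crop. The arm is still and the grip is holding against about 8 N. The lever is up and the button is out, so I'm handing in.

```bash
python3 -c "
from bench import r
print(r.close_job()); s=r.read_state(); print(s['time'],s['ee_pos'],s['width'])"
```

```text
the job is handed in; nothing more can be done
None
the job is handed in; nothing more can be done
```

I pressed the test button and the lever dropped. I lifted the lever back up by pinching its bar and moving along its arc. Then I gripped the blue handle, pulled the cover to the red pointer, and handed the job in at 17.4 s still holding it.

**Last checks:**
- **Cover:** the white line is within about 1 mm of the pointer. The cover was pulled about 44 mm, against the 44.6–44.7 mm I measured from the scene and wrist cameras.
- **Grip:** the handle is held at 23.6 mm opening, with about 8 N of spring pull on the wrist. The arm drifted less than 0.1 mm over the last 0.4 s.
- **Everything else:** the lever is up, the button is out and the pointer looks unmoved. The other items looked untouched in the last wide picture.

**What disagreed:** the real fingertips were about 28–34 mm above the reported TCP height, by the camera views and by contact with the button. I worked from the camera and contact heights instead. While the cover was held, the wrist also read about 8 N downward, which I did not trace further.

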